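# Load the drying rack, crate the soil tins, start the logger

## Task

Get the drying run ready: lay every mortar prism gently, without dropping it, square across both rails of the raised drying rack, centred over the rails, lying wholly within the rails' length and with a finger's width of air or more between prisms, and stand every soil tin upright in a cell of its own in the divided crate. Only once all of that is in place, push the orange memory block fully home into the data logger's socket to start the record. Leave the brass weight and the terracotta disc where they are.

Things in the scene. Friction and masses are not known exactly. Their poses are not given: they have to be found in the camera images.
- rack_top (a point): Middle point between the drying rack's two rails, level with the rails' top faces, 75 mm above the table. Its axes are the rack's: z up, y along the rails, x across them.
- rack: Fixed drying rack: blue base plate 150 x 260 x 8 mm with four blue legs carrying two bare steel rails. Each rail is only 8 mm wide and 260 mm long, runs along the rack's y, and its top is 75 mm above the table; rail centre lines are at x = -55 and +55 mm. Origin: centre of the underside.
- crate: Fixed plywood crate 171 x 171 mm, 24 mm high, open on top, divided into 2 x 2 cells, each 78 x 78 mm inside; walls, dividers and floor 5 mm thick. Origin: centre of the underside, axes along its sides.
- logger: Fixed blue data logger box 100 (x) x 100 (y) x 45 mm high, a dark screen on the +x half of its top and one rectangular socket hole on the -x half between two yellow strips. Origin: centre of the underside.
- socket (a point): Centre of the socket's mouth, on the logger's top face, 20 mm to -x of its middle. The hole is 33 mm along the logger's x and 23 mm along its y, 24 mm deep. Axes as the logger's.
- plug: Loose orange plug-in memory block standing on the table on its steel foot. Foot 30 (x) x 20 (y) mm, 18 mm tall below the orange head; head 38 (x) x 26 (y) x 40 mm high, so 58 mm tall in all, 60 g. Origin: centre of the foot's underside, z up. It fits either way round; fully home the head's shoulder sits on the logger's top, the foot's underside 18 mm below the mouth.
- cell0 (a point): Centre of one crate cell's floor, 5 mm above the table (cell 0 of four).
- cell1 (a point): Centre of one crate cell's floor, 5 mm above the table (cell 1 of four).
- cell2 (a point): Centre of one crate cell's floor, 5 mm above the table (cell 2 of four).
- cell3 (a point): Centre of one crate cell's floor, 5 mm above the table (cell 3 of four).
- prism0: Loose grey mortar prism, 160 (x, its length) x 40 x 40 mm, about 0.55 kg, lying on the table. Origin at its centre, x along its length. Two or three prisms are present.
- prism1: Loose grey mortar prism, 160 (x, its length) x 40 x 40 mm, about 0.55 kg, lying on the table. Origin at its centre, x along its length. Two or three prisms are present.
- prism2: Loose grey mortar prism, 160 (x, its length) x 40 x 40 mm, about 0.55 kg, lying on the table. Origin at its centre, x along its length. Two or three prisms are present.
- tin0: Loose soil-sample tin with a red lid band: upright cylinder 56 mm across, 60 mm tall, bottom-heavy, about 0.22 kg. Origin: centre of its underside, z its axis. Three or four tins are present, standing on the table. Tins are what may get bumped aside.
- tin1: Loose soil-sample tin with a red lid band: upright cylinder 56 mm across, 60 mm tall, bottom-heavy, about 0.22 kg. Origin: centre of its underside, z its axis. Three or four tins are present, standing on the table. Tins are what may get bumped aside.
- tin2: Loose soil-sample tin with a red lid band: upright cylinder 56 mm across, 60 mm tall, bottom-heavy, about 0.22 kg. Origin: centre of its underside, z its axis. Three or four tins are present, standing on the table. Tins are what may get bumped aside.
- tin3: Loose soil-sample tin with a red lid band: upright cylinder 56 mm across, 60 mm tall, bottom-heavy, about 0.22 kg. Origin: centre of its underside, z its axis. Three or four tins are present, standing on the table. Tins are what may get bumped aside.
- weight: Bystander: brass disc weight, 48 mm across, 22 mm high, loose, beyond the work area; not to be moved. Origin: centre of its underside.
- stone: Bystander: terracotta porous disc, 62 mm across, 12 mm high, loose, beyond the work area; not to be moved. Origin: centre of its underside.
Things that resemble listed ones, but are neither listed nor needed, are in the scene too. What is shaped like the tin2 but blue or green is not meant.

How it is judged:
By the outcome, as a careful person would: the job done as asked, in the order asked, and still so for the second after the job is handed in, with the robot touching nothing.
Of prism0, prism1, prism2 only 2 to 3 are there at a start; the rules pass over those that are not, and their reading is None.
Of tin0, tin1, tin2, tin3 only 3 to 4 are there at a start; the rules pass over those that are not, and their reading is None.
At some moment in a run one of tin0, tin1, tin2, tin3 may be knocked a few centimetres aside while the robot is not near it.
It also fails if it takes over 210 s, if anything falls off the work surface, if the arm or the gripper's body presses on something with over 40 N, if the wrist force passes 120 N, or if a joint passes its speed limit or range.

## Robot

A 6-joint arm with a two-finger parallel gripper is mounted at the origin on the work surface. World frame = base frame: x ahead of the robot, y to its left, z up, the work surface at z = 0. Lengths are in m, angles in rad, forces in N, time in s.
With the tool pointing down it reaches from about 0.25 to 0.775 m from the base axis. Payload 8.9 kg.
Tool frame: the origin (TCP) lies at the very end of the fingers, on their centre line; the grasp point (between the pads) lies 19 mm behind it (grip_point_offset is the distance from the TCP to the grasp point, in m); z points along the fingers, y is the line along which they close (so a half turn about z gives the same grasp; the last joint's range is limited). The gripper opens to 85 mm and grips with 20 to 120 N. Pads are 22 mm wide; open, the fingers measure 114 mm over their backs; the gripper's body (76 mm by 85 mm) begins 54 mm behind the grasp point. The pads swing forward as they close: fully open they stand 13 mm farther back than shut.
Start: joints at [-1.299, 0.291, -0.153, 1.127, 0, 1.431], TCP at [0.21, -0.481, 0.231] pointing down, gripper open.
Joint ranges: [-2.52, 2.52], [-0.91, 1.74], [-1.3, 1.37], [-1.96, 2.02], [-1.52, 1.47], [-3.14, 3.14]. Speed limits (rad/s): [2.22, 2.22, 2.79, 3.14, 3.14, 3.14].

## Interface

Orientations are given as a unit quaternion [w, x, y, z].
In Python, from bench import * gives the robot as it stands.
- The arm moves only by the tool step_arm, never from a script. Its argument "steps" is one flat list of numbers, 7 for each row, row after row: the shift along the tool's x, y, z in m, then the turn, a rotation vector about the tool's x, y, z in rad, then the opening, from -1 (shut) to 1 (fully open). A call has 1 to 8 rows; each row shifts and turns the commanded pose from where the row before left it, along the tool's axes as they then stand; what a row does not reach is not made up. A row lasts 1/8 s, in which the tool goes at most 62.5 mm and 10.7 degrees, less where a joint would pass 70% of its speed; a pose out of reach is approached as far as the arm can. A call is refused whole if a number of a shift passes 0.0625 or a number of a turn 0.188, either way. A call with a gripper value outside its range is refused whole. The fingers move at their own pace and stop on an object; the grip force is fixed at half the most. Time passes only in rows, so rows that do not move let the fingers close. It gives the time, the measured TCP pose, the force, the opening and the grip force at its end, in the units of the state.
- observe(): the state, without advancing time (a new reading comes with each control period).
- capture(name): name is "side" or "top" or "wrist"; returns the picture (400x640x3 uint8, blue, green, red); there is no depth.
- camera_info(name): a dict with "vertical_fov" (degrees; the focal length in pixels is half the picture's height over the tangent of half this angle, whatever the lens; pixels are square), "cx", "cy" (the principal point, pixels), "R" (3x3) and "t" (3): a world point X has camera coordinates R X + t. Camera axes: x right, y down, z forward; pixel columns grow to the right and rows downward; lengths in m; the calibration is good to about 2 mm. A picture is of the moment at which its call begins: read the wrist's pose just before it. camera_info takes no time and is no camera call; for the wrist camera it gives the pose at the moment of the call.
- hand_in(): hands the job in; it is judged then, once.
The state is a dict: "t": time; "joint_positions": joint angles; "qd": joint speeds; "joint_efforts": joint torques, N m; "ee_pos": TCP position; "ee_rot": TCP orientation; "force": force on the tool from outside, world axes, zero at the start; "wrist_torque": the same for the moment, N m; "finger_gap": opening from 0.0 (shut) to 1.0 (fully open); "grasp_force": force on a finger pad.
Only numpy, scipy, OpenCV 4.12 (cv2) and the standard library are available. Lean on these libraries where they do the work, as an engineer would, in place of code of your own. Each camera call takes 0.05 s, during which the arm holds its last target. There are 200 camera calls.

## Working session

There is one attempt and no reset: what is moved stays moved. The work goes in short steps, Python scripts to look and compute and a tool call to move; the robot and the scene stay as the last step left them, time stands still between calls to the robot, and variables do not carry over. Pictures are saved under pics/ and viewed, at most 14 in all, crops included, and the job is handed in when it is done.

Besides the shell and the picture viewer there is one more tool, called after "Call:" as name(argument=value, ...) on one line, values as JSON. step_arm: Moves the arm, as the interface text tells. Its arguments: {"type":"object","properties":{"steps":{"type":"array"}},"required":["steps"]}

```bash
mkdir -p pics; ls
python3 - <<'E'
from bench import *
import cv2
s=observe();print({k:s[k] for k in('t','ee_pos','ee_rot','finger_gap','force')})
for n in('top','side','wrist'):
    cv2.imwrite(f'pics/a_{n}.png',capture(n)); c=camera_info(n);print(n,c)
E
```

```text
pics
{'t': 0.0, 'ee_pos': array([ 0.20952983, -0.48089759,  0.23072542]), 'ee_rot': array([-6.64400682e-04,  9.78981777e-01,  2.03946652e-01, -4.71923411e-05]), 'finger_gap': 1.0015906577950433, 'force': array([-0.33042774,  1.00280757,  0.44630769])}
top {'vertical_fov': 54.579773569596384, 'cx': 323.3189861781785, 'cy': 198.94629556570732, 'R': array([[ 0.01138054, -0.99979865,  0.01652679],
       [-0.99706585, -0.01259754, -0.07550487],
       [ 0.07569786, -0.01561901, -0.99700847]]), 't': array([0.05512919, 0.48910868, 1.06611282])}
side {'vertical_fov': 49.431379920607924, 'cx': 320.17990836093423, 'cy': 198.86124032117897, 'R': array([[ 0.99924413, -0.03370075,  0.01937622],
       [-0.00832081, -0.67230793, -0.74022484],
       [ 0.03797292,  0.7395041 , -0.67208017]]), 't': array([-0.48429232,  0.11101636,  1.06351307])}
wrist {'vertical_fov': 70.17190010872176, 'cx': 321.40619057720227, 'cy': 201.07491725830278, 'R': array([[ 4.00419249e-01, -9.16332025e-01, -2.09661820e-04],
       [-8.70615712e-01, -3.80513459e-01,  3.11829745e-01],
       [-2.85819361e-01, -1.24680097e-01, -9.50137972e-01]]), 't': array([-0.52465969, -0.0412612 ,  0.37963845])}
```

View pics/a_top.png

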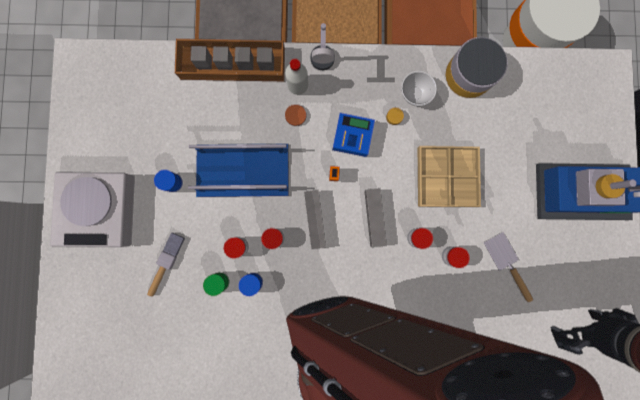

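View pics/a_side.png

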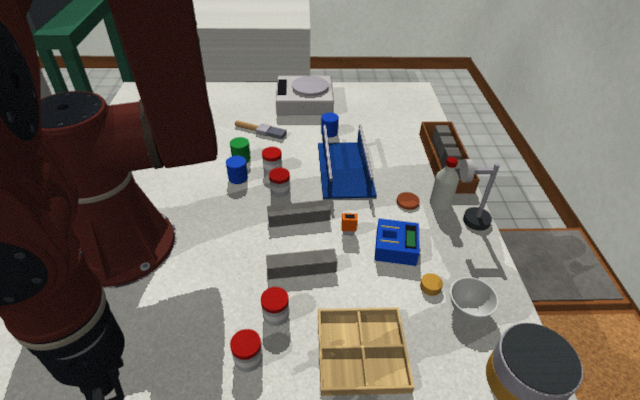

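Top view: red lids at (234,247), (272,239), (422,238) and (458,257) are the tins. Prisms are at (322,219) and (381,217), plug at (334,173), logger at (354,134), crate at (449,177), and rack at (243,170).
Lookalikes: blue cans (167,181) and (250,285), green can (214,284), and grey cubes in the wooden tray (200–265,57). Only red-banded cans are tins, and only the two long grey bars are prisms.

```bash
cat > h.py <<'E'
from bench import *
import cv2, numpy as np
from scipy.spatial.transform import Rotation as Ro
def ray(c,u,v,z):
    f=200/np.tan(np.radians(c['vertical_fov'])/2)
    R=np.array(c['R']);t=np.array(c['t'])
    d=R.T@np.array([(u-c['cx'])/f,(v-c['cy'])/f,1]); o=-R.T@t
    return o+d*(z-o[2])/d[2]
def proj(c,X):
    f=200/np.tan(np.radians(c['vertical_fov'])/2)
    p=np.array(c['R'])@np.array(X)+np.array(c['t']);return f*p[0]/p[2]+c['cx'],f*p[1]/p[2]+c['cy']
def shot(n,save=None):
    c=camera_info(n);im=capture(n)
    if save: cv2.imwrite(save,im)
    return im,c
def mask(im,lo,hi):
    h=cv2.cvtColor(im,cv2.COLOR_BGR2HSV);return cv2.inRange(h,np.array(lo),np.array(hi))
def blobs(m,amin,amax=1e9):
    cs,_=cv2.findContours(m,cv2.RETR_EXTERNAL,cv2.CHAIN_APPROX_NONE)
    return [q for q in cs if amin<cv2.contourArea(q)<amax]
def rect(c,q,z):
    "min-area rectangle of a contour cast on plane z: centre, sizes, long-axis angle deg"
    P=np.array([ray(c,u,v,z)[:2] for u,v in q[:,0]],np.float32)
    (x,y),(w,h),a=cv2.minAreaRect(P*1000)
    if w<h:w,h,a=h,w,a+90
    return np.round([x,y,w,h],1),round((a+90)%180-90,1)
def red(im): return mask(im,(0,170,60),(6,255,255))|mask(im,(174,170,60),(179,255,255))
E
python3 - <<'E'
from h import *
for n in('top','side'):
    im=cv2.imread(f'pics/a_{n}.png');c=camera_info(n)
    if n=='top': cv2.imwrite('pics/crop1.png',cv2.resize(im[95:295,140:500],None,fx=2.2,fy=2.2,interpolation=cv2.INTER_CUBIC))
    print(n)
    for q in blobs(red(im),60,3000): print('red',rect(c,q,.06),q[:,0].mean(0))
    for q in blobs(mask(im,(105,150,60),(125,255,255)),100): print('blue',rect(c,q,.008),rect(c,q,.045),q[:,0].mean(0))
    for q in blobs(mask(im,(7,180,120),(16,255,255)),40,2000): print('orange',rect(c,q,.058),q[:,0].mean(0))
    for q in blobs(mask(im,(12,60,100),(25,170,255)),400,8000): print('wood',rect(c,q,.024),q[:,0].mean(0))
    for q in blobs(mask(im,(0,0,40),(179,60,135)),300,6000): print('grey',rect(c,q,.04),q[:,0].mean(0))
E
```

```text
top
red (array([ 333. , -300.2,   53.8,   50.6]), 89.3) [457.98275862 257.05172414]
red (array([353.8, 296.5,  51.8,  50.9]), -43.9) [234.21818182 247.27272727]
red (array([ 383.7, -203.9,   54. ,   48. ]), -89.4) [421.74545455 238.12727273]
red (array([378. , 198.4,  50.5,  50.4]), -88.9) [271.41818182 238.23636364]
red (array([857.4, 145.4,  28.4,  24.8]), 1.1) [294.74074074  64.18518519]
blue (array([249.2, 261.1,  60.8,  57.3]), -89.5) (array([254.5, 254.9,  58.8,  55.4]), -89.5) [250.1147541  283.98360656]
blue (array([504.8, 289.8, 252.8,  16.8]), -88.5) (array([501.5, 282.7, 244.2,  16.2]), -88.5) [241.99473684 192.31052632]
blue (array([534.4, 500. ,  76.5,  54.1]), 68.9) (array([530. , 485.7,  73.9,  52.2]), 68.9) [167.45454545 180.8030303 ]
blue (array([ 529.1, -708.7,  278.4,  129.3]), -89.3) (array([ 524.9, -682. ,  269. ,  124.9]), -89.3) [596.71681416 188.3539823 ]
blue (array([582.3, 292.4, 254.8, 114.6]), -88.9) (array([576.4, 285.1, 246.1, 110.7]), -88.9) [243.91984733 165.67175573]
blue (array([675.9, -22.8, 107.9, 100.8]), -10.6) (array([666.7, -19.4, 104.3,  97.3]
[... 3632 characters left out ...]
99.7, -185.2,   91. ,   71.4]), 23.0) [472.34579439 293.47663551]
grey (array([ 655.5, -106.2,  101.6,   77.4]), -10.8) [401.42537313 268.62686567]
grey (array([ 440.8, -119.3,  159.3,  106.1]), 5.8) [302.18719212 270.04433498]
grey (array([1022.4, -108.3,  200.7,  199.7]), 89.9) [558.61639344 266.42622951]
grey (array([485.3, 153.3, 315.9, 291.9]), -82.5) [309.26351351 200.87612613]
grey (array([313.3, 438.5, 172.2,  71.3]), -26.1) [261.82300885 132.38053097]
grey (array([903.3, 159.9, 617.9, 281.6]), -83.6) [482.41871345 208.6245614 ]
grey (array([450.5, 549.1, 198.5, 147.3]), 0.0) [303.63870968 111.30967742]
grey (array([ 272.8, 1032.4, 1406.9,  500.4]), -76.9) [242.26324503  69.76655629]
```

View pics/crop1.png

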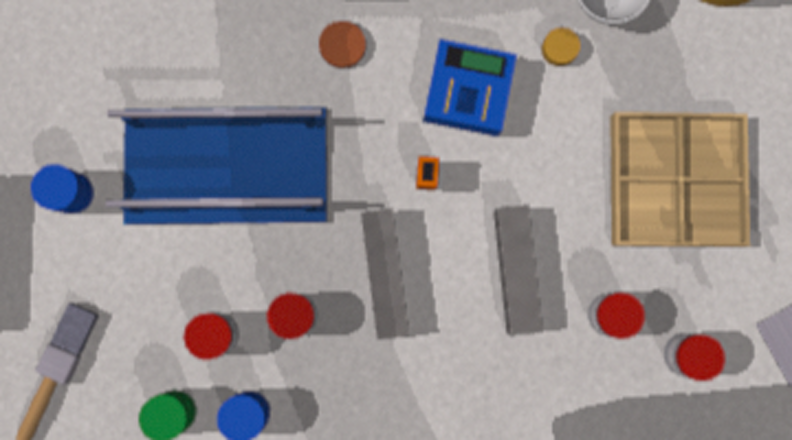

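Crop (2.2×, offset 140,95): red tins and the two prisms are confirmed. The prisms are the dark bars starting at x≈365 and 497, with their shadows to the right. The logger is tilted with its screen at the top, the hole is at (467,98) and the plug at (428,172). Next I go over the middle for closer wrist shots.

Call:
step_arm(steps=[0,0,-0.03,0,0,0.137,1,0,0,-0.03,0,0,0.137,1,0,0,-0.02,0,0,0.137,1,0.03,-0.05,0,0,0,0,1,0.03,-0.05,0,0,0,0,1,0.03,-0.05,0,0,0,0,1,0.03,-0.05,0,0,0,0,1,0.03,-0.05,0,0,0,0,1])

```text
t: 1.15
ee_pos: [0.3603, -0.2296, 0.3113]
ee_rot: [0.0, 1.0, -0.0, 0.0]
force: [1.2, -1.4, -0.5]
finger_gap: 1.0
grasp_force: 0.0
```

Call:
step_arm(steps=[0.03,-0.05,0,0,0,0,1,0.03,-0.05,0,0,0,0,1,0.02,-0.05,0,0,0,0,1,0,-0.05,0,0,0,0,1,0,0,0,0,0,0,1])

```text
t: 1.78
ee_pos: [0.4395, -0.0285, 0.3112]
ee_rot: [-0.0, 1.0, 0.002, -0.0]
force: [0.4, -0.2, 0.5]
finger_gap: 1.002
grasp_force: 0.0
```

Run:
```python
from h import *
im,c=shot('wrist','pics/w1.png')
s=observe();print(s['t'],s['ee_pos'],s['ee_rot'],s['joint_positions'],-c['R'].T@c['t'])
```

```text
1.825 [ 0.43960647 -0.03004289  0.31119875] [ 6.83359903e-06  9.99998816e-01  1.53027809e-03 -1.62289394e-04] [-2.34376286e-01  9.42190018e-02 -1.90423554e-01  1.28646617e+00
 -8.91506818e-05  2.90415582e+00] [ 0.51925855 -0.02827448  0.45371454]
```

View pics/w1.png

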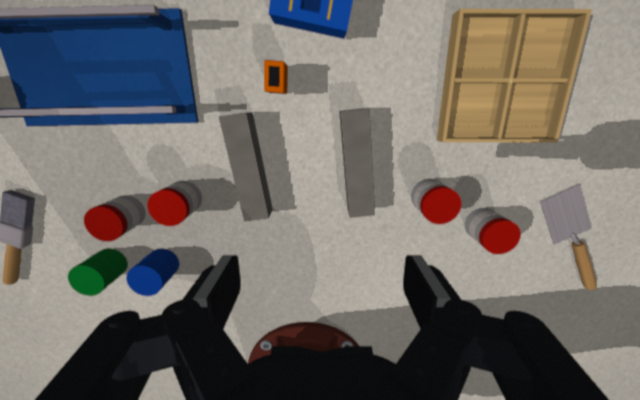

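Wrist view: prism tops span (220,113)–(268,218) and (341,110)–(374,215), with darker side strips and shadows on the right. The plug is at (275,77), the crate's near corner is at (440,139), and the rack rails are at the upper left. I'll read the grey levels to segment the tops.

Run:
```python
from h import *
im=cv2.imread('pics/w1.png');g=cv2.cvtColor(im,cv2.COLOR_BGR2GRAY)
for v in(130,165,200): print(v,list(g[v,215:300:2]),list(g[v,330:400:2]))
```

```text
130 [np.uint8(166), np.uint8(167), np.uint8(173), np.uint8(150), np.uint8(96), np.uint8(94), np.uint8(93), np.uint8(93), np.uint8(94), np.uint8(95), np.uint8(97), np.uint8(98), np.uint8(98), np.uint8(100), np.uint8(100), np.uint8(100), np.uint8(100), np.uint8(88), np.uint8(42), np.uint8(43), np.uint8(53), np.uint8(107), np.uint8(113), np.uint8(110), np.uint8(113), np.uint8(112), np.uint8(113), np.uint8(113), np.uint8(112), np.uint8(113), np.uint8(113), np.uint8(115), np.uint8(114), np.uint8(124), np.uint8(171), np.uint8(174), np.uint8(170), np.uint8(173), np.uint8(178), np.uint8(178), np.uint8(174), np.uint8(173), np.uint8(174)] [np.uint8(177), np.uint8(167), np.uint8(151), np.uint8(154), np.uint8(154), np.uint8(124), np.uint8(90), np.uint8(96), np.uint8(95), np.uint8(94), np.uint8(94), np.uint8(95), np.uint8(95), np.uint8(97), np.uint8(96), np.uint8(97), np.uint8(97), np.uint8(98), np.uint8(97), np.uint8(96), np.uint8(90), np.uint8(109), np.uint8(109), np.uint8(111), np.uint8(114), np.uint8(111), np.uint8(110), np.uint8(110), np.uint8(110), np.uint8(108), np.uint8(117), np.uint8(152
[... 1626 characters left out ...]
t8(112), np.uint8(111), np.uint8(114), np.uint8(112), np.uint8(110), np.uint8(108), np.uint8(112), np.uint8(116), np.uint8(116), np.uint8(114), np.uint8(159), np.uint8(168), np.uint8(171)] [np.uint8(169), np.uint8(167), np.uint8(168), np.uint8(170), np.uint8(169), np.uint8(166), np.uint8(163), np.uint8(153), np.uint8(117), np.uint8(96), np.uint8(97), np.uint8(96), np.uint8(97), np.uint8(96), np.uint8(97), np.uint8(96), np.uint8(95), np.uint8(94), np.uint8(93), np.uint8(93), np.uint8(93), np.uint8(96), np.uint8(97), np.uint8(111), np.uint8(111), np.uint8(111), np.uint8(105), np.uint8(106), np.uint8(111), np.uint8(109), np.uint8(107), np.uint8(112), np.uint8(158), np.uint8(169), np.uint8(168)]
```

Call:
step_arm(steps=[0,0,0,0,0,0.185,1,0,0,0,0,0,0.185,1,0,0,0,0,0,0.185,1,0,0,0,0,0,0.185,1,0,0,0,0,0,0.185,1,0,0,0,0,0,0.185,1,0,0,0,0,0,0.185,1,0,0,0,0,0,0.185,1])

```text
t: 2.82
ee_pos: [0.2503, -0.2332, 0.3118]
ee_rot: [-0.12, 0.825, -0.553, 0.004]
force: [0.6, -0.1, -1.0]
finger_gap: 0.998
grasp_force: 0.0
```

Call:
step_arm(steps=[0,0,0,0,0,0.185,1,0,0,0,0,0,0.185,1,0,0,0,0,0,0.185,1,0,0,0,0,0,0.185,1,0,0,0,0,0,0.185,1,0,0,0,0,0,0.185,1,0,0,0,0,0,0.185,1,0,0,0,0,0,0.185,1])

```text
t: 3.82
ee_pos: [-0.0157, -0.161, 0.3128]
ee_rot: [0.204, -0.335, 0.92, 0.015]
force: [-1.3, -1.3, -0.3]
finger_gap: 1.0
grasp_force: 0.0
```

The turn ran j6 into its limit, so I check the state before going on.

Run:
```python
from h import *
s=observe();print(s['t'],s['ee_pos'],s['ee_rot'],s['joint_positions'],s['qd'])
print(Ro.from_quat(np.roll(s['ee_rot'],-1)).as_matrix())
```

```text
3.825 [-0.0156542  -0.16098055  0.31280224] [ 0.20360672 -0.33522747  0.91974481  0.01537311] [-2.4210533  -0.18558816 -0.54341106  1.60822857  0.11674759  3.13969913] [-1.37240662e+00 -2.15427153e-01 -2.09785656e-01  1.78015547e-01
 -2.85767014e-01  4.32338217e-04]
[[-0.6923337  -0.62290758  0.36422547]
 [-0.61038731  0.77477243  0.1647878 ]
 [-0.38483943 -0.10823046 -0.91661594]]
```

Call:
step_arm(steps=[0,0,0,0,0,0,1])

```text
t: 3.95
ee_pos: [-0.016, -0.161, 0.3128]
ee_rot: [0.204, -0.334, 0.92, 0.015]
force: [-0.2, -0.7, 0.3]
finger_gap: 0.998
grasp_force: 0.0
```

Call:
step_arm(steps=[0,0,0,0,0,-0.185,1,0,0,0,0,0,-0.185,1,0,0,0,0,0,-0.185,1,0,0,0,0,0,-0.185,1,0,0,0,0,0,-0.185,1,0,0,0,0,0,-0.185,1,0,0,0,0,0,-0.185,1,0,0,0,0,0,-0.185,1])

```text
t: 4.95
ee_pos: [-0.0141, -0.162, 0.3129]
ee_rot: [-0.16, 0.871, -0.446, 0.126]
force: [0.1, -0.1, -0.6]
finger_gap: 1.0
grasp_force: 0.0
```

Call:
step_arm(steps=[0,0,0,0,0,-0.185,1,0,0,0,0,0,-0.185,1,0,0,0,0,0,-0.185,1,0,0,0,0,0,-0.185,1,0,0,0,0,0,-0.185,1,0,0,0,0,0,-0.185,1,0,0,0,0,0,-0.185,1,0,0,0,0,0,-0.185,1])

```text
t: 5.95
ee_pos: [-0.0141, -0.162, 0.3128]
ee_rot: [-0.033, 0.944, 0.258, 0.201]
force: [0.7, -0.5, -0.3]
finger_gap: 1.0
grasp_force: 0.0
```

```bash
cat >> h.py <<'E'
def rel(p,hd,roll=0):
    "tool-frame shift and turn from now to tool-down pose p with tool x at heading hd (deg); also predicted j6"
    s=observe();R=Ro.from_quat(np.roll(s['ee_rot'],-1));a=np.radians(hd)
    T=Ro.from_matrix([[np.cos(a),np.sin(a),0],[np.sin(a),-np.cos(a),0],[0,0,-1]])
    d=R.inv().apply(np.array(p)-s['ee_pos']);rv=(R.inv()*T).as_rotvec()
    j=s['joint_positions']
    print('t',round(s['t'],2),'pos',s['ee_pos'].round(4),'shift',d.round(4),'turn',rv.round(3),'shift in target axes',T.inv().apply(np.array(p)-s['ee_pos']).round(4),'j1,j6',j[[0,5]].round(2),'F',s['force'].round(1),'gap',s['finger_gap'])
def head():
    s=observe();x=Ro.from_quat(np.roll(s['ee_rot'],-1)).apply([1,0,0]);return np.degrees(np.arctan2(x[1],x[0]))
E
python3 - <<'E'
from h import *
rel((.1,-.4,.31),head());print(head(),observe()['joint_positions'])
E
```

```text
t 5.95 pos [-0.0141 -0.162   0.3128] shift [-0.0242  0.2628  0.0044] turn [ 0.044 -0.409 -0.009] shift in target axes [-0.0251  0.2627  0.0028] j1,j6 [-2.41  0.17] F [ 0.7 -0.5 -0.3] gap 1.0002057783348934
31.072917517678775 [-2.41095964 -0.18486713 -0.54266229  1.607654    0.11871246  0.17385626]
```

Call:
step_arm(steps=[-0.003,0.033,0,0.0055,-0.051,0,1,-0.003,0.033,0,0.0055,-0.051,0,1,-0.003,0.033,0,0.0055,-0.051,0,1,-0.003,0.033,0,0.0055,-0.051,0,1,-0.003,0.033,0,0.0055,-0.051,0,1,-0.003,0.033,0,0.0055,-0.051,0,1,-0.003,0.033,0,0.0055,-0.051,0,1,-0.003,0.033,0,0.0055,-0.051,0,1])

```text
t: 6.95
ee_pos: [0.099, -0.4032, 0.3126]
ee_rot: [-0.002, 0.965, 0.261, -0.0]
force: [-0.9, -1.2, 0.2]
finger_gap: 0.999
grasp_force: 0.0
```

Call:
step_arm(steps=[0,0,0,0,0,-0.185,1,0,0,0,0,0,-0.185,1,0,0,0,0,0,-0.185,1,0,0,0,0,0,-0.185,1,0,0,0,0,0,-0.185,1,0,0,0,0,0,-0.185,1,0,0,0,0,0,-0.185,1,0,0,0,0,0,-0.185,1])

```text
t: 7.95
ee_pos: [0.0983, -0.4022, 0.3125]
ee_rot: [-0.001, 0.534, 0.845, 0.002]
force: [-0.8, 0.7, -0.1]
finger_gap: 0.997
grasp_force: 0.0
```

Run:
```python
from h import *
rel((.44,.0,.31),180);print(head(),observe()['joint_positions'])
# prisms from the earlier wrist picture, camera pose of then: not stored -> rebuild later
```

```text
t 7.95 pos [ 0.0983 -0.4022  0.3125] shift [0.2167 0.4812 0.0043] turn [ 0.004 -0.003 -1.127] shift in target axes [-0.3417  0.4022  0.0025] j1,j6 [-1.51 -0.38] F [-0.8  0.7 -0.1] gap 0.9968402055220665
115.40315762091052 [-1.50802537e+00  4.53724866e-02 -2.40513520e-01  1.28989777e+00
 -7.38436641e-05 -3.80593443e-01]
```

Call:
step_arm(steps=[0,0,0,0,0,-0.188,1,0,0,0,0,0,-0.188,1,0,0,0,0,0,-0.188,1,0,0,0,0,0,-0.188,1,0,0,0,0,0,-0.188,1,0,0,0,0,0,-0.188,1,-0.02,0.03,0,0,0,0,1,-0.038,0.045,0,0,0,0,1])

```text
t: 8.95
ee_pos: [0.1571, -0.3276, 0.3126]
ee_rot: [-0.0, 0.006, 1.0, 0.003]
force: [0.9, -0.4, 0.9]
finger_gap: 1.0
grasp_force: 0.0
```

Call:
step_arm(steps=[-0.038,0.045,0,0,0,0,1,-0.038,0.045,0,0,0,0,1,-0.038,0.045,0,0,0,0,1,-0.038,0.045,0,0,0,0,1,-0.038,0.045,0,0,0,0,1,-0.038,0.045,0,0,0,0,1,-0.038,0.045,0,0,0,0,1,0,0,0,0,0,0,1])

```text
t: 9.95
ee_pos: [0.4276, -0.0119, 0.3137]
ee_rot: [-0.0, 0.002, 1.0, 0.003]
force: [0.3, -1.5, -0.8]
finger_gap: 0.999
grasp_force: 0.0
```

```bash
cat >> h.py <<'E'
def prisms(im,c):
    g=cv2.cvtColor(im,cv2.COLOR_BGR2GRAY);m=cv2.inRange(g,60,108)&mask(im,(0,0,0),(179,45,255))
    m=cv2.morphologyEx(m,cv2.MORPH_OPEN,np.ones((5,5)))
    for q in blobs(m,800,30000):
        r=rect(c,q,.04)
        if 140<r[0][2]<185 and 30<r[0][3]<60: print('prism',r,q[:,0].mean(0).round())
def tins(im,c,z=.06):
    for q in blobs(red(im),150,6000):
        r=rect(c,q,z)
        if 44<r[0][2]<75: print('tin',r,q[:,0].mean(0).round())
E
python3 - <<'E'
from h import *
im,c=shot('wrist','pics/w2.png')
rel((.44,.0,.31),180);print(head())
prisms(im,c);tins(im,c)
E
```

```text
t 10.0 pos [ 0.4264 -0.0134  0.3137] shift [-0.0135  0.0135  0.0038] turn [ 0.006 -0.002 -0.005] shift in target axes [-0.0136  0.0134  0.0037] j1,j6 [-0.21 -0.2 ] F [-0.7 -0.3  0.1] gap 0.9972843570824597
179.71932467313798
prism (array([436.5, -81.4, 158.6,  46.4]), 6.4) [273. 167.]
prism (array([429.8,  84.7, 162.6,  40.7]), 8.0) [385. 163.]
tin (array([ 383. , -202.6,   59.2,   53. ]), -82.5) [180. 135.]
tin (array([376.6, 196.7,  57.6,  54.4]), 72.4) [474. 130.]
tin (array([351.5, 296.8,  56.5,  53.3]), 89.9) [551. 110.]
tin (array([ 333.6, -298.8,   62. ,   52.6]), 89.9) [100.  96.]
```

View pics/w2.png

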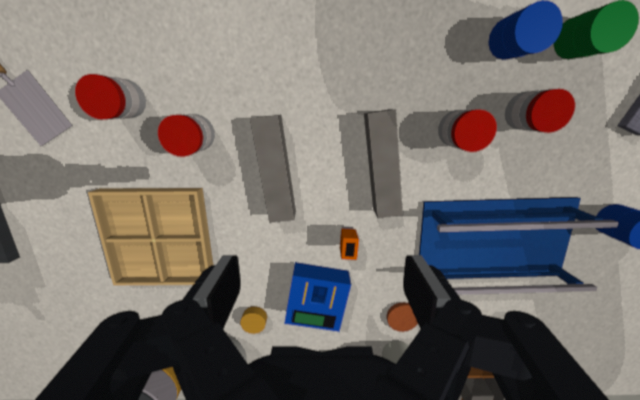

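View: the prism tops are at (273,167) and (385,163), and the four tins measure consistently across views. The rack rails run (440,226)–(615,224) and (450,285)–(595,288). I move over the prism at (0.430, 0.085).

Call:
step_arm(steps=[0,0.03,0.01,0,0,-0.07,1,-0.002,0.03,0.02,0,0,-0.071,1,-0.002,0.038,0.03,0,0,0,1,0,0,0.03,0,0,0,1,0,0,0.02,0,0,0,1,0,0,0,0,0,0,1])

```text
t: 10.75
ee_pos: [0.4219, 0.0823, 0.2038]
ee_rot: [-0.002, -0.065, 0.998, 0.003]
force: [-0.3, 0.1, 0.3]
finger_gap: 0.997
grasp_force: 0.0
```

```bash
cat >> h.py <<'E'
def edge_h(im,c): pass
E
python3 - <<'E'
from h import *
im,c=shot('wrist','pics/w3.png')
rel((.43,.085,.1),188);print(head())
prisms(im,c);tins(im,c)
m=mask(im,(105,150,40),(125,255,255))
for q in blobs(m,300): print('blue',rect(c,q,.008),q[:,0].mean(0))
E
```

```text
t 10.8 pos [0.4227 0.0823 0.2048] shift [-0.0077  0.0011  0.1048] turn [ 0.005 -0.001 -0.01 ] shift in target axes [-0.0076  0.0016  0.1048] j1,j6 [ 0.02 -0.11] F [-1.3 -0.7 -0.2] gap 1.0034898247941293
-172.5818530973711
prism (array([435.9, -75.6, 158.5,  57. ]), 6.3) [175. 169.]
tin (array([376.6, 197.3,  57.7,  54.7]), 57.0) [439. 160.]
tin (array([352.2, 294.4,  62.3,  53.7]), -82.5) [540. 147.]
tin (array([ 382.5, -200.1,   65.2,   53. ]), -82.5) [ 33. 112.]
blue (array([6.726e+02, 5.000e-01, 1.067e+02, 6.350e+01]), -9.5) [247.46938776 332.03571429]
blue (array([579.3, 358.3, 124.7,  36.1]), -88.6) [501.67914439 304.84491979]
blue (array([581.4, 371.5, 416.8, 183.7]), -88.4) [480.70154185 285.4185022 ]
blue (array([243.3, 272.8,  98.9,  64. ]), -73.9) [523.19433198  37.27530364]
```

View pics/w3.png

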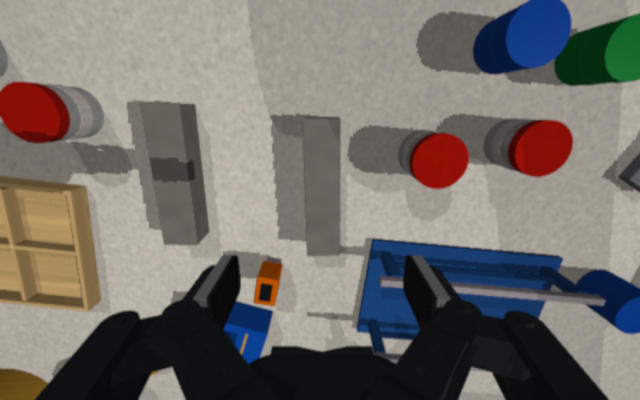

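The prism top has corners at about (303,118), (340,118), (340,254) and (306,256). I cast these, and the rail ends from w2.

Run:
```python
from h import *
im=cv2.imread('pics/w3.png');c=camera_info('wrist')
P=np.array([ray(c,u,v,.04) for u,v in((303,118),(340,118),(340,254),(306,256))])[:,:2]*1000
print(P.round(1),P.mean(0),np.degrees(np.arctan2(*(P[2:].mean(0)-P[:2].mean(0))[::-1])))
g=cv2.cvtColor(im,cv2.COLOR_BGR2GRAY)
for v in(130,180,240): print(v,g[v,294:350].tolist())
print(g[105:125,322].tolist(),g[245:265,324].tolist())
c=camera_info('top')
g=cv2.cvtColor(cv2.imread('pics/a_top.png'),cv2.COLOR_BGR2GRAY)
for u in(200,220,240,260,280): print(u,g[140:154,u].tolist(),g[180:194,u].tolist())
for v in (146,187): print(g[v,180:200].tolist(),g[v,280:300].tolist())
```

```text
[[355.5  55.1]
 [350.5  93.1]
 [507.  117. ]
 [515.   76.4]] [432.02240636  85.4015346 ] 8.136700615173948
130 [97, 96, 96, 97, 98, 98, 96, 92, 85, 91, 98, 100, 101, 101, 100, 101, 100, 101, 100, 100, 100, 99, 100, 98, 99, 98, 97, 98, 98, 97, 97, 98, 98, 99, 99, 99, 99, 99, 95, 90, 87, 87, 87, 87, 88, 92, 115, 145, 153, 154, 155, 156, 155, 155, 156, 159]
180 [115, 115, 115, 116, 118, 119, 121, 122, 119, 110, 96, 100, 101, 101, 101, 100, 100, 100, 99, 99, 99, 101, 101, 100, 101, 101, 101, 101, 101, 102, 102, 102, 102, 102, 103, 103, 103, 103, 103, 104, 103, 103, 102, 103, 103, 112, 135, 152, 154, 152, 154, 158, 168, 180, 184, 181]
240 [148, 148, 148, 147, 147, 147, 146, 139, 125, 121, 121, 114, 103, 103, 105, 105, 105, 104, 103, 104, 103, 104, 104, 103, 103, 102, 102, 101, 101, 100, 100, 100, 99, 98, 98, 98, 97, 96, 96, 97, 98, 98, 98, 99, 101, 109, 132, 151, 156, 157, 155, 154, 160, 171, 176, 177]
[155, 155, 155, 153, 152, 150, 149, 150, 152, 155, 152, 128, 87, 80, 94, 101, 101, 102, 101, 102] [100, 100, 100, 101, 101, 100, 100, 99, 100, 105, 121, 141, 153, 155, 156, 158, 159, 159, 1
[... 350 characters left out ...]
57, 72, 126, 152, 154, 119, 61, 54, 67, 66, 66]
260 [165, 162, 160, 137, 129, 137, 137, 104, 55, 35, 39, 54, 62, 60] [58, 62, 59, 57, 63, 117, 141, 129, 91, 47, 47, 61, 58, 60]
280 [158, 156, 157, 133, 121, 131, 124, 88, 46, 32, 31, 30, 38, 52] [59, 61, 61, 58, 67, 110, 135, 119, 82, 43, 33, 51, 62, 59]
[180, 182, 186, 186, 187, 181, 178, 177, 168, 140, 136, 139, 138, 138, 140, 140, 140, 141, 141, 142] [124, 122, 121, 123, 122, 113, 70, 62, 76, 100, 119, 158, 158, 159, 160, 163, 162, 161, 162, 164]
[58, 95, 121, 123, 122, 122, 124, 126, 136, 141, 141, 140, 141, 140, 142, 142, 142, 143, 144, 145] [119, 118, 119, 118, 119, 111, 80, 49, 70, 103, 102, 103, 102, 104, 105, 103, 103, 103, 104, 104]
```

Run:
```python
from h import *
c=camera_info('top')
for u,v in((200,186.8),(280,186.3),(200,145.7),(280,145.4),(188.7,146),(285.5,146),(189,187),(286,187)): print(u,v,(ray(c,u,v,.075)*1000).round(1))
```

```text
200 186.8 [512.1 388.   75. ]
280 186.3 [516.3 177.1  75. ]
200 145.7 [622.1 391.9  75. ]
280 145.4 [626.1 179.3  75. ]
188.7 146 [620.9 421.8  75. ]
285.5 146 [624.7 164.6  75. ]
189 187 [511.2 416.9  75. ]
286 187 [514.6 161.2  75. ]
```

Call:
step_arm(steps=[-0.009,0.002,0.03,0,0,0,1,0,0,0.04,0,0,0,1,0,0,0.04,0,0,0,1,0,0,0.04,0,0,0,1,0,0,0.034,0,0,0,1,0,0,0.008,0,0,0,1,0,0,0,0,0,0,1])

```text
t: 11.68
ee_pos: [0.4324, 0.0868, 0.0135]
ee_rot: [0.0, -0.065, 0.998, 0.003]
force: [-0.3, -1.1, 0.6]
finger_gap: 1.002
grasp_force: 0.0
```

```bash
python3 -c "
from h import *
rel((.432,.0855,.011),188);print(head())"
```

```text
t 11.68 pos [0.4324 0.0868 0.0135] shift [ 0.0006 -0.0012  0.0025] turn [ 0.005  0.    -0.01 ] shift in target axes [ 0.0006 -0.0012  0.0025] j1,j6 [ 0.03 -0.1 ] F [-0.3 -1.1  0.6] gap 1.0017903950328035
-172.5725016845547
```

Call:
step_arm(steps=[0,0,0,0,0,0,-1,0,0,0,0,0,0,-1,0,0,0,0,0,0,-1,0,0,0,0,0,0,-1,0,0,0,0,0,0,-1,0,0,0,0,0,0,-1])

```text
t: 12.42
ee_pos: [0.4325, 0.0868, 0.0138]
ee_rot: [0.001, -0.065, 0.998, 0.002]
force: [-2.9, -1.3, 12.4]
finger_gap: 0.458
grasp_force: 60.3
```

```bash
python3 -c "
from h import *
s=observe();print(s['finger_gap'],s['grasp_force'],s['force'],s['ee_pos'],head())"
```

```text
0.45768467651769223 60.34341037273407 [-2.85865713 -1.32515661 12.44587415] [0.43246046 0.08676088 0.01378966] -172.53564724467657
```

Call:
step_arm(steps=[0,0,-0.01,0,0,0,-1,0,0,-0.03,0,0,0,-1,0,0,-0.04,0,0,0,-1,0,0,-0.04,0,0,0.055,-1,0,0,-0.04,0,0,0.055,-1,-0.015,0.03,-0.02,0,0,0,-1,-0.02,0.04,0,0,0,0,-1,-0.02,0.04,0,0,0,0,-1])

```text
t: 13.42
ee_pos: [0.4847, 0.1982, 0.1938]
ee_rot: [-0.0, -0.01, 1.0, 0.003]
force: [0.3, -0.2, -4.9]
finger_gap: 0.46
grasp_force: 62.6
```

Call:
step_arm(steps=[-0.02,0.04,0,0,0,0,-1,-0.02,0.04,0,0,0,0,-1,-0.02,0.04,0,0,0,0,-1,-0.015,0.02,0,0,0,0,-1,0,0,0,0,0,0,-1,0,0,0,0,0,0,-1])

```text
t: 14.18
ee_pos: [0.5559, 0.338, 0.1935]
ee_rot: [-0.001, -0.01, 1.0, 0.002]
force: [0.8, 0.0, -4.9]
finger_gap: 0.458
grasp_force: 62.7
```

Run:
```python
from h import *
im,c=shot('wrist','pics/w4.png');rel((.568,.346,.1),181.1);print(head())
```

```text
t 14.22 pos [0.5561 0.3378 0.1937] shift [-0.0123  0.0076  0.0937] turn [ 0.004 -0.002  0.   ] shift in target axes [-0.0121  0.008   0.0937] j1,j6 [0.43 0.41] F [ 0.2  0.2 -5.1] gap 0.4543376603618369
-178.8793206186961
```

View pics/w4.png

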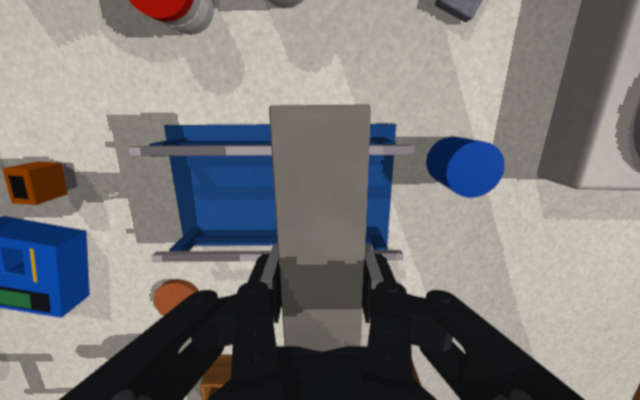

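The rail ends are at (131,151), (412,150), (153,256) and (402,255). The held prism's near top edge is (272,106)–(370,106). I cast both.

Run:
```python
from h import *
c=camera_info('wrist')
P=np.array([ray(c,u,v,.075) for u,v in((131,151),(412,150),(153,256),(402,255))])*1000;print(P.round(1),P.mean(0))
print([(ray(c,u,v,.2199)*1000).round(1) for u,v in((272,106),(370,106))])
```

```text
[[516.6 163.9  75. ]
 [510.5 420.1  75. ]
 [624.1 166.3  75. ]
 [618.2 422.7  75. ]] [567.37399192 293.25436781  75.        ]
[array([475.3, 316.8, 219.9]), array([474.5, 354.9, 219.9])]
```

Call:
step_arm(steps=[-0.012,0.0095,0.02,0,0,0,-1,0,0,0.03,0,0,0,-1,0,0,0.03,0,0,0,-1,0,0,0.015,0,0,0,-1,0,0,0,0,0,0,-1,0,0,0,0,0,0,-1])

```text
t: 14.98
ee_pos: [0.5693, 0.349, 0.1004]
ee_rot: [0.0, -0.01, 1.0, 0.003]
force: [0.6, 1.0, -4.6]
finger_gap: 0.455
grasp_force: 62.5
```

Run:
```python
from h import *
rel((.568,.3475,.0888),181.2);print(head())
```

```text
t 14.97 pos [0.5693 0.349  0.1004] shift [ 0.0013 -0.0015  0.0116] turn [ 0.006  0.001 -0.001] shift in target axes [ 0.0013 -0.0015  0.0116] j1,j6 [0.44 0.42] F [ 0.6  1.  -4.6] gap 0.45456032852097455
-178.87118526510432
```

Call:
step_arm(steps=[0.001,-0.0015,0.005,0.003,0,0,-1,0,0,0.003,0.003,0,0,-1,0,0,0.001,0,0,0,-1,0,0,0.001,0,0,0,-1,0,0,0.001,0,0,0,-1,0,0,0.0005,0,0,0,-1])

```text
t: 15.72
ee_pos: [0.5676, 0.3474, 0.0889]
ee_rot: [-0.0, -0.01, 1.0, -0.0]
force: [-7.5, -3.4, 12.9]
finger_gap: 0.458
grasp_force: 64.7
```

Call:
step_arm(steps=[0,0,-0.001,0,0,0,-0.02,0,0,0,0,0,0,0.1,0,0,0,0,0,0,0.3,0,0,0,0,0,0,0.5,0,0,0,0,0,0,0.5,0,0,-0.02,0,0,0,0.5,0,0,-0.04,0,0,0,0.5,0,0,-0.05,0,0,0,0.5])

```text
t: 16.73
ee_pos: [0.567, 0.3471, 0.1987]
ee_rot: [-0.001, -0.01, 1.0, -0.001]
force: [0.7, -0.6, 0.7]
finger_gap: 0.748
grasp_force: 0.0
```

Call:
step_arm(steps=[0,-0.04,-0.04,0,0,0,1,0.01,-0.05,-0.02,0,0,0,1,0.02,-0.06,0,0,0,-0.02,1,0.02,-0.06,0,0,0,-0.04,1,0.02,-0.06,0,0,0,-0.04,1,0.02,-0.06,0,0,0,0,1,0.02,-0.06,0,0,0,0,1,0.02,-0.03,0,0,0,0,1])

```text
t: 17.73
ee_pos: [0.4667, -0.0803, 0.259]
ee_rot: [-0.0, -0.059, 0.998, -0.001]
force: [-0.0, -0.1, 0.0]
finger_gap: 0.998
grasp_force: 0.0
```

Run:
```python
from h import *
im,c=shot('wrist','pics/w5.png');rel((.437,-.085,.1),186.3);print(head());prisms(im,c)
```

```text
t 17.77 pos [ 0.4651 -0.0824  0.259 ] shift [0.0279 0.0011 0.159 ] turn [-0.003 -0.002  0.007] shift in target axes [0.0283 0.0005 0.159 ] j1,j6 [-0.33 -0.44] F [ 0.4 -1.5  0.6] gap 0.9988290541525775
-173.30124989783357
```

View pics/w5.png

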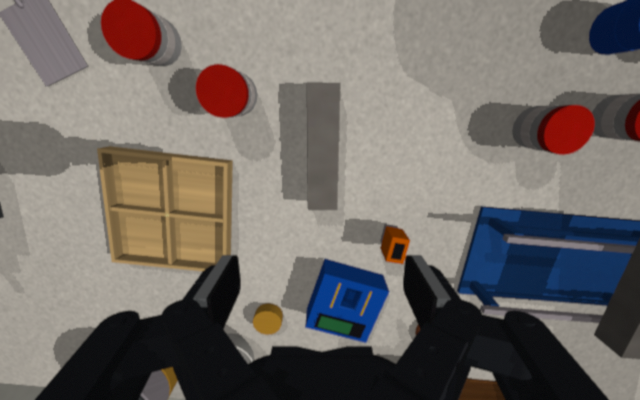

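Prism A's top corners are (306,83), (340,83), (338,209) and (308,210). The crate and logger are also clear here, so I measure them too.

Run:
```python
from h import *
c=camera_info('wrist');im=cv2.imread('pics/w5.png')
P=np.array([ray(c,u,v,.04) for u,v in((306,83),(340,83),(338,209),(308,210))])[:,:2]*1000
print(P.round(1),P.mean(0),np.degrees(np.arctan2(*(P[2:].mean(0)-P[:2].mean(0))[::-1])))
g=cv2.cvtColor(im,cv2.COLOR_BGR2GRAY)
for v in(100,180): print(v,g[v,298:350].tolist())
print(g[75:95,322].tolist(),g[200:220,322].tolist())
for q in blobs(mask(im,(12,60,90),(25,190,255)),3000,40000): print('crate',rect(c,q,.024),q[:,0].mean(0))
```

```text
[[ 360.  -113.8]
 [ 355.3  -74. ]
 [ 511.6  -54.9]
 [ 517.8  -95. ]] [436.16512566 -84.42996849] 6.863689261073079
100 [109, 109, 109, 109, 106, 106, 106, 103, 92, 92, 93, 94, 93, 93, 93, 92, 91, 93, 92, 92, 92, 91, 92, 92, 92, 92, 92, 92, 94, 93, 94, 93, 93, 93, 93, 94, 93, 93, 93, 93, 96, 108, 133, 145, 151, 160, 166, 167, 167, 165, 166, 166]
180 [107, 107, 107, 109, 111, 110, 108, 109, 103, 90, 91, 91, 90, 90, 90, 89, 90, 90, 90, 90, 90, 90, 90, 90, 90, 90, 91, 91, 92, 93, 93, 94, 94, 94, 95, 94, 95, 96, 98, 105, 127, 144, 150, 150, 151, 151, 155, 163, 170, 173, 174, 173]
[166, 167, 169, 168, 165, 162, 151, 127, 102, 95, 94, 95, 95, 94, 93, 93, 92, 92, 91, 92] [94, 94, 94, 95, 94, 95, 94, 94, 95, 105, 126, 144, 149, 149, 150, 151, 152, 151, 151, 151]
crate (array([ 553.4, -292.3,  179.1,  176.8]), -89.9) [164.95887446 205.80952381]
```

Call:
step_arm(steps=[0.015,0.0015,0.03,0,0,0,1,0.014,0,0.05,0,0,0,1,0,0,0.05,0,0,0,1,0,0,0.05,0,0,0,1,0,0,0.04,0,0,0,1,0,0,0.02,0,0,0,1,0,0,0.004,0,0,0,1,0,0,0,0,0,0,1])

```text
t: 18.77
ee_pos: [0.4385, -0.08, 0.0154]
ee_rot: [-0.0, -0.06, 0.998, -0.001]
force: [-0.8, -0.6, -0.1]
finger_gap: 1.001
grasp_force: 0.0
```

Run:
```python
from h import *
rel((.436,-.0844,.012),186.7);print(head())
```

```text
t 18.77 pos [ 0.4385 -0.08    0.0154] shift [ 0.003  -0.004   0.0034] turn [-0.001 -0.     0.003] shift in target axes [ 0.003  -0.004   0.0034] j1,j6 [-0.34 -0.46] F [-0.8 -0.6 -0.1] gap 1.0006177676243717
-173.12424061545303
```

Call:
step_arm(steps=[0.003,-0.004,0.001,0,0,0,1,0,0,0,0,0,0,-1,0,0,0,0,0,0,-1,0,0,0,0,0,0,-1,0,0,0,0,0,0,-1,0,0,0,0,0,0,-1])

```text
t: 19.52
ee_pos: [0.4357, -0.0841, 0.0144]
ee_rot: [-0.0, -0.06, 0.998, -0.0]
force: [-0.7, 1.4, 9.5]
finger_gap: 0.455
grasp_force: 60.7
```

Call:
step_arm(steps=[0,0,-0.01,0,0,0,-1,0,0,-0.04,0,0,0,-1,0,0,-0.05,0,0,0,-1,0,0,-0.05,0,0,0.05,-1,0,0,-0.04,0,0,0.05,-1,-0.02,0.05,-0.01,0,0,0,-1,-0.025,0.055,0,0,0,0,-1,-0.025,0.055,0,0,0,0,-1])

```text
t: 20.52
ee_pos: [0.5027, 0.0788, 0.2142]
ee_rot: [-0.0, -0.01, 1.0, -0.001]
force: [1.7, -0.0, -5.1]
finger_gap: 0.457
grasp_force: 62.9
```

Call:
step_arm(steps=[-0.025,0.055,0,0,0,0,-1,-0.025,0.055,0,0,0,0,-1,-0.015,0.04,0,0,0,0,-1,0,0.005,0,0,0,0,-1,0,0,0,0,0,0,-1])

```text
t: 21.15
ee_pos: [0.5636, 0.2333, 0.2131]
ee_rot: [-0.001, -0.01, 1.0, -0.001]
force: [0.6, -1.2, -6.1]
finger_gap: 0.453
grasp_force: 63.2
```

Run:
```python
from h import *
im,c=shot('wrist','pics/w6.png')
rel((.571,.2375,.1),181.2);print(head())
```

```text
t 21.2 pos [0.5637 0.2327 0.2133] shift [-0.0076  0.0048  0.1133] turn [-0.002 -0.002 -0.001] shift in target axes [-0.0074  0.0046  0.1133] j1,j6 [0.27 0.25] F [-0.3 -1.1 -5.1] gap 0.4515549964976813
-178.86836813733484
```

View pics/w6.png

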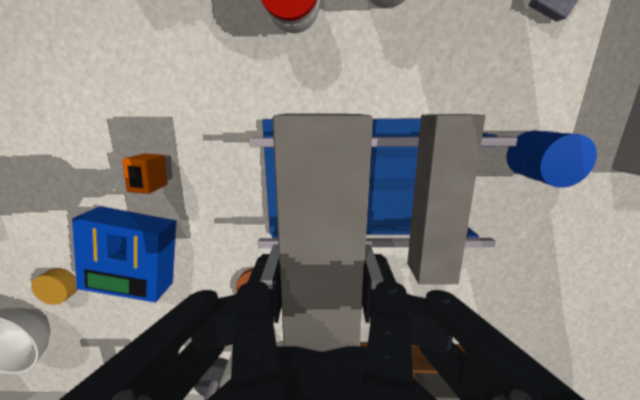

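The placed prism lies across both rails, with its near edge at v≈115 and far edge at v≈283. The rail ends are at (250,142), (517,142), (258,243) and (494,243). I check these numerically.

Run:
```python
from h import *
c=camera_info('wrist')
P=np.array([ray(c,u,v,.075) for u,v in((250,142),(517,142),(258,243),(494,243))])*1000;print(P.round(1),P.mean(0))
print([(ray(c,u,v,.115)*1000).round(1) for u,v in((437,115),(484,115),(460,283),(416,283))])
print([(ray(c,u,v,.2389)*1000).round(1) for u,v in((274,115),(370,115))])
```

```text
[[516.4 161.9  75. ]
 [510.9 421.3  75. ]
 [625.  164.4  75. ]
 [619.4 421.8  75. ]] [567.92927521 292.37564106  75.        ]
[array([486.9, 324.6, 115. ]), array([486.1, 362.6, 115. ]), array([644. , 370.4, 115. ]), array([645. , 327.2, 115. ])]
[array([486.3, 212.5, 238.9]), array([485.5, 250.3, 238.9])]
```

Call:
step_arm(steps=[-0.0035,0.004,0.02,0,0,0,-1,0,0,0.04,0,0,0,-1,0,0,0.04,0,0,0,-1,0,0,0.013,0,0,0,-1,0,0,0,0,0,0,-1,0,0,0,0,0,0,-1])

```text
t: 21.95
ee_pos: [0.569, 0.2375, 0.1024]
ee_rot: [0.001, -0.01, 1.0, -0.0]
force: [0.2, 0.1, -5.5]
finger_gap: 0.46
grasp_force: 63.1
```

Run:
```python
from h import *
rel((.5672,.2375,.0894),181.2);print(head())
```

```text
t 21.95 pos [0.569  0.2375 0.1024] shift [0.0018 0.     0.013 ] turn [-0.     0.002 -0.001] shift in target axes [0.0018 0.     0.013 ] j1,j6 [0.28 0.26] F [ 0.2  0.1 -5.5] gap 0.4600569004943856
-178.8828476633455
```

Call:
step_arm(steps=[0.002,0,0.006,0,0,0,-1,0,0,0.004,0,0,0,-1,0,0,0.001,0,0,0,-1,0,0,0.001,0,0,0,-1,0,0,0.001,0,0,0,-1,0,0,0,0,0,0,-1])

```text
t: 22.7
ee_pos: [0.5655, 0.2374, 0.0894]
ee_rot: [-0.0, -0.01, 1.0, -0.0]
force: [-8.6, -2.6, 15.3]
finger_gap: 0.455
grasp_force: 65.9
```

Call:
step_arm(steps=[0,0,-0.001,0,0,0,-0.02,0,0,0,0,0,0,0.1,0,0,0,0,0,0,0.3,0,0,0,0,0,0,0.5,0,0,0,0,0,0,0.5,0,0,-0.02,0,0,0,0.5,0,0,-0.04,0,0,0,0.5,0,0,-0.05,0,0,0,0.5])

```text
t: 23.7
ee_pos: [0.5651, 0.2373, 0.1989]
ee_rot: [-0.001, -0.01, 1.0, -0.001]
force: [1.1, 0.3, 0.1]
finger_gap: 0.751
grasp_force: 0.0
```

Call:
step_arm(steps=[0,0,-0.02,0,0,0.16,0.7,0,0,-0.02,0,0,0.16,0.7,0,0,0,0,0,0.16,0.7,0,0,0,0,0,0.16,0.7,0,0,0,0,0,0.16,0.7,0.035,-0.054,0,0,0,0,0.7,0.035,-0.054,0,0,0,0,0.7,0.035,-0.054,0,0,0,0,0.7])

```text
t: 24.7
ee_pos: [0.3808, 0.197, 0.2384]
ee_rot: [-0.0, 0.38, 0.925, -0.001]
force: [-0.3, -0.2, 1.4]
finger_gap: 0.849
grasp_force: 0.0
```

Run:
```python
from h import *
im,c=shot('wrist','pics/w7.png');tins(im,c);rel((.3767,.1965,.2),135);print(head())
im,c=shot('top','pics/t7.png');tins(im,c)
```

```text
tin (array([ 317.7, -293.4,   68.4,   21.7]), 89.4) [ 59. 376.]
tin (array([377.1, 199.4,  54.4,  53.5]), -44.6) [321. 176.]
tin (array([351.9, 297.7,  55.4,  53.8]), 70.4) [371.  96.]
t 24.75 pos [0.3712 0.1948 0.237 ] shift [-0.0029  0.0054  0.0369] turn [-0.009 -0.005  0.006] shift in target axes [-0.0027  0.0051  0.037 ] j1,j6 [0.31 1.09] F [-7.2  0.7  0.7] gap 0.8500516579447859
135.36276482246183
tin (array([ 333. , -300.2,   53.8,   50.4]), 89.3) [458. 257.]
tin (array([ 383.7, -202.6,   51.1,   48.2]), 89.7) [422. 238.]
```

View pics/w7.png

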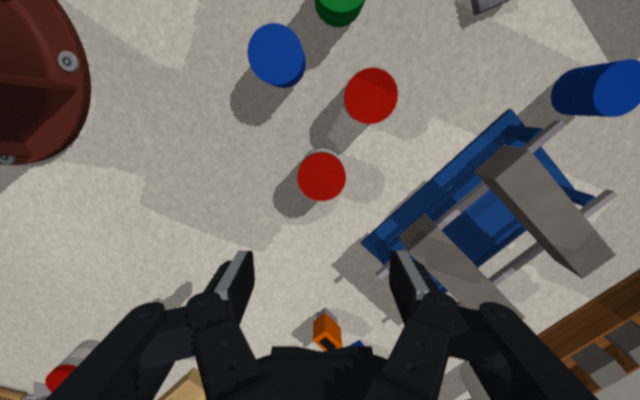

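Both prisms lie across the rails. The two left tins are at (321,176) and (371,96). I descend on the first.

Call:
step_arm(steps=[0,0,0.03,0,0,0,0.7,0,0,0.05,0,0,0,0.7,0,0,0.03,0,0,0,0.7,0,0,0,0,0,0,0.7,0,0,0,0,0,0,0.7])

```text
t: 25.42
ee_pos: [0.3836, 0.1976, 0.1298]
ee_rot: [0.0, 0.38, 0.925, -0.0]
force: [0.3, -0.1, -0.2]
finger_gap: 0.853
grasp_force: 0.0
```

Run:
```python
from h import *
im,c=shot('wrist');tins(im,c);rel((.377,.198,.029),135)
```

```text
tin (array([376.9, 199.5,  56.9,  54.9]), -44.6) [317. 205.]
tin (array([351.4, 298.3,  56.3,  54.8]), 45.4) [393.  86.]
t 25.48 pos [0.3838 0.1977 0.13  ] shift [ 0.0052 -0.0047  0.101 ] turn [0.001 0.001 0.005] shift in target axes [ 0.005  -0.0046  0.101 ] j1,j6 [0.31 1.09] F [-0.5 -0.4  0.7] gap 0.8446645329937584
```

Call:
step_arm(steps=[0.006,-0.004,0.02,0,0,0,0.7,0,0,0.04,0,0,0,0.7,0,0,0.035,0,0,0,0.7,0,0,0.006,0,0,0,0.7,0,0,0,0,0,0,0.7,0,0,0,0,0,0,-1,0,0,0,0,0,0,-1,0,0,0,0,0,0,-1])

```text
t: 26.48
ee_pos: [0.3769, 0.1992, 0.0295]
ee_rot: [0.001, 0.38, 0.925, 0.0]
force: [-2.5, 0.2, 12.6]
finger_gap: 0.636
grasp_force: 61.0
```

Call:
step_arm(steps=[0,0,0,0,0,0,-1,0,0,0,0,0,0,-1,0,0,-0.01,0,0,0,-1,0,0,-0.04,0,0,0,-1,0,0,-0.05,0,0,0,-1,0,0,-0.05,0,0,0,-1,0,0,-0.03,0,0,0,-1,0,0,0,0,0,0,-1])

```text
t: 27.48
ee_pos: [0.377, 0.1993, 0.2105]
ee_rot: [0.002, 0.38, 0.925, 0.001]
force: [0.5, -0.3, -2.8]
finger_gap: 0.636
grasp_force: 64.2
```

Run:
```python
from h import *
rel((.557,-.2915,.22),135)
```

```text
t 27.48 pos [0.377  0.1993 0.2105] shift [-0.4732 -0.2223 -0.0091] turn [0.004 0.003 0.005] shift in target axes [-0.4743 -0.2198 -0.0095] j1,j6 [0.32 1.1 ] F [ 0.5 -0.3 -2.8] gap 0.6362769682535653
```

Call:
step_arm(steps=[-0.03,-0.014,0,0,0,0,-1,-0.053,-0.025,0,0,0,0,-1,-0.053,-0.025,0,0,0,0,-1,-0.053,-0.025,0,0,0,0,-1,-0.053,-0.025,0,0,0,0,-1,-0.053,-0.025,0,0,0,0,-1,-0.053,-0.025,0,0,0,0,-1,-0.053,-0.025,0,0,0,0,-1])

```text
t: 28.48
ee_pos: [0.5274, -0.2192, 0.2069]
ee_rot: [-0.001, 0.38, 0.925, -0.0]
force: [1.0, 0.6, -2.0]
finger_gap: 0.633
grasp_force: 64.2
```

Call:
step_arm(steps=[-0.03,-0.014,0,0,0,0,-1,0,0,0,0,0,0,-1,0,0,0,0,0,0,-1])

```text
t: 28.85
ee_pos: [0.5383, -0.2478, 0.207]
ee_rot: [-0.001, 0.38, 0.925, -0.0]
force: [-0.8, -0.0, -1.7]
finger_gap: 0.638
grasp_force: 64.2
```

Run:
```python
from h import *
im,c=shot('wrist','pics/w8.png');rel((.557,-.2915,.22),135)
for q in blobs(mask(im,(12,60,90),(25,190,255)),500,90000): print('crate',rect(c,q,.024),cv2.approxPolyDP(cv2.convexHull(q),12,True)[:,0].tolist())
```

```text
t 28.9 pos [ 0.5385 -0.2475  0.2074] shift [-0.0441 -0.0183 -0.0126] turn [-0.001 -0.002  0.006] shift in target axes [-0.0442 -0.018  -0.0126] j1,j6 [-0.55  0.23] F [-0.7  0.5 -1.5] gap 0.6396219605810441
crate (array([ 557.5, -292.7,  173. ,  171.3]), -89.8) [[404, 215], [371, 245], [253, 253], [209, 216], [305, 113]]
```

View pics/w8.png

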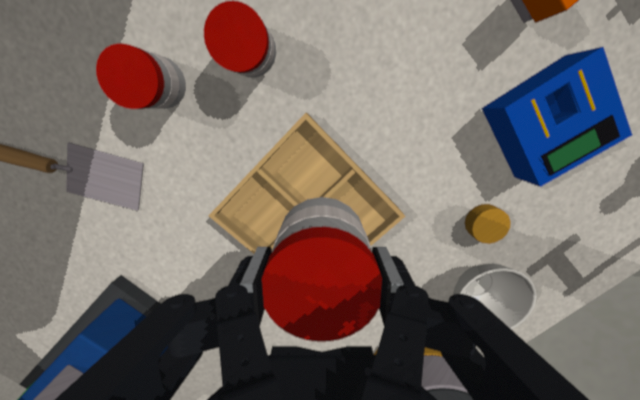

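The crate's top corners are at (404,215), (209,216) and (305,113), which puts its centre at (0.5575,-0.2927), axis-aligned and 173 mm across as expected. The cell centres are therefore (0.599|0.516, -0.251|-0.334).

Call:
step_arm(steps=[-0.03,-0.005,0,0,0,0,-1,-0.04,-0.008,0,0,0,0,-1,-0.034,-0.0054,0,0,0,0,-1,0,0,0.03,0,0,0,-1,0,0,0.04,0,0,0,-1,0,0,0.04,0,0,0,-1,0,0,0,0,0,0,-1,0,0,0,0,0,0,-1])

```text
t: 29.9
ee_pos: [0.6009, -0.3348, 0.0999]
ee_rot: [0.001, 0.38, 0.925, -0.001]
force: [0.9, 0.1, -2.4]
finger_gap: 0.64
grasp_force: 64.3
```

Run:
```python
from h import *
rel((.599,-.334,.0345),135)
```

```text
t 29.9 pos [ 0.6009 -0.3348  0.0999] shift [ 0.002  -0.0007  0.0654] turn [-0.001  0.002  0.006] shift in target axes [ 0.0019 -0.0008  0.0654] j1,j6 [-0.61  0.17] F [ 0.9  0.1 -2.4] gap 0.6395077923513854
```

Call:
step_arm(steps=[0.002,-0.001,0.03,0,0,0,-1,0,0,0.025,0,0,0,-1,0,0,0.005,0,0,0,-1,0,0,0.002,0,0,0,-1,0,0,0.002,0,0,0,-1,0,0,0.0015,0,0,0,-1,0,0,0,0,0,0,-1])

```text
t: 30.78
ee_pos: [0.5988, -0.3349, 0.0346]
ee_rot: [0.001, 0.38, 0.925, -0.001]
force: [-2.7, 0.9, 8.0]
finger_gap: 0.637
grasp_force: 65.6
```

Call:
step_arm(steps=[0,0,0,0,0,0,0.4,0,0,0,0,0,0,0.5,0,0,0,0,0,0,0.5,0,0,-0.02,0,0,0,0.5,0,0,-0.04,0,0,0,0.5,0,0,-0.04,0,0,0,0.5,0.02,-0.005,-0.03,0,0,0,0.7,0.05,-0.012,0,0,0,0,0.7])

```text
t: 31.78
ee_pos: [0.5382, -0.2986, 0.1649]
ee_rot: [0.003, 0.38, 0.925, -0.001]
force: [1.0, 0.5, -0.5]
finger_gap: 0.853
grasp_force: 0.0
```

Call:
step_arm(steps=[0.05,-0.012,0,0,0,0,0.7,0.05,-0.012,0,0,0,0,0.7,0.05,-0.012,0,0,0,0,0.7,0.026,-0.006,0,0,0,0,0.7,0,0,0.03,0,0,0,0.7,0,0,0,0,0,0,0.7,0,0,0,0,0,0,0.7])

```text
t: 32.65
ee_pos: [0.3821, -0.2035, 0.1332]
ee_rot: [-0.0, 0.38, 0.925, -0.001]
force: [0.7, 0.7, 0.3]
finger_gap: 0.85
grasp_force: 0.0
```

Run:
```python
from h import *
im,c=shot('wrist','pics/w9.png');tins(im,c);rel((.383,-.203,.0295),135);im,c=shot('top','pics/t9.png');tins(im,c)
```

```text
tin (array([ 331.9, -298.9,   61.9,   51.7]), 87.9) [200. 246.]
tin (array([ 381.7, -204. ,   57.1,   55.5]), -25.8) [322. 211.]
t 32.7 pos [ 0.3823 -0.2036  0.1333] shift [1.000e-04 1.100e-03 1.038e-01] turn [-0.001  0.001  0.005] shift in target axes [-0.      0.0009  0.1038] j1,j6 [-0.66  0.12] F [0.1 0.3 0.1] gap 0.8475474068910205
tin (array([353.8, 296.5,  51.8,  50.9]), -43.9) [234. 247.]
tin (array([ 378.1, -197.9,   52.6,   37.9]), 41.9) [420. 240.]
tin (array([ 600.9, -336.9,   55.2,   52.4]), -89.2) [470. 159.]
```

Call:
step_arm(steps=[0,0,0.03,0,0,0,0.7,0,0,0.04,0,0,0,0.7,0,0,0.028,0,0,0,0.7,0,0,0.005,0,0,0,0.7,0,0,0,0,0,0,0.7,0,0,0,0,0,0,-1,0,0,0,0,0,0,-1,0,0,0,0,0,0,-1])

```text
t: 33.75
ee_pos: [0.3825, -0.2039, 0.0311]
ee_rot: [0.001, 0.38, 0.925, -0.001]
force: [-1.0, 1.0, 9.7]
finger_gap: 0.634
grasp_force: 61.5
```

Call:
step_arm(steps=[0,0,0,0,0,0,-1,0,0,0,0,0,0,-1,0,0,-0.01,0,0,0,-1,0,0,-0.04,0,0,0,-1,0,0,-0.05,0,0,0,-1,-0.01,0,-0.04,0,0,0,-1,-0.04,0.02,0,0,0,0,-1,-0.045,0.03,0,0,0,0,-1])

```text
t: 34.75
ee_pos: [0.4856, -0.2353, 0.1717]
ee_rot: [0.001, 0.381, 0.925, -0.001]
force: [-0.2, -0.0, -2.4]
finger_gap: 0.64
grasp_force: 64.2
```

Call:
step_arm(steps=[-0.045,0.03,0,0,0,0,-1,-0.035,0.03,0,0,0,0,-1,-0.012,0.01,0,0,0,0,-1,0,0,0.03,0,0,0,-1,0,0,0.03,0,0,0,-1,0,0,0,0,0,0,-1,0,0,0,0,0,0,-1])

```text
t: 35.62
ee_pos: [0.5995, -0.2497, 0.1111]
ee_rot: [0.001, 0.38, 0.925, -0.001]
force: [0.1, -0.1, -2.6]
finger_gap: 0.639
grasp_force: 64.2
```

Run:
```python
from h import *
rel((.599,-.251,.0345),135)
```

```text
t 35.62 pos [ 0.5995 -0.2497  0.1111] shift [-0.0004 -0.0012  0.0766] turn [-0.001  0.002  0.005] shift in target axes [-0.0006 -0.0013  0.0766] j1,j6 [-0.51  0.27] F [ 0.1 -0.1 -2.6] gap 0.6389910128209698
```

Call:
step_arm(steps=[0,-0.001,0.03,0,0,0,-1,0,0,0.035,0,0,0,-1,0,0,0.005,0,0,0,-1,0,0,0.002,0,0,0,-1,0,0,0.002,0,0,0,-1,0,0,0.0015,0,0,0,-1,0,0,0,0,0,0,-1])

```text
t: 36.5
ee_pos: [0.5992, -0.2508, 0.0362]
ee_rot: [0.001, 0.38, 0.925, -0.001]
force: [-2.1, 1.5, 9.1]
finger_gap: 0.638
grasp_force: 65.6
```

Call:
step_arm(steps=[0,0,0,0,0,0,0.4,0,0,0,0,0,0,0.5,0,0,0,0,0,0,0.5,0,0,-0.02,0,0,0,0.5,0,0,-0.04,0,0,0,0.5,0,0,-0.04,0,0,0,0.5,0.015,-0.02,-0.03,0,0,0,0.7,0.03,-0.043,0,0,0,0,0.7])

```text
t: 37.5
ee_pos: [0.5238, -0.2641, 0.1664]
ee_rot: [0.003, 0.379, 0.925, -0.001]
force: [-0.3, -1.4, 0.3]
finger_gap: 0.848
grasp_force: 0.0
```

Call:
step_arm(steps=[0.03,-0.043,0,0,0,0,0.7,0.03,-0.043,0,0,0,0,0.7,0.03,-0.043,0,0,0,0,0.7,0.02,-0.031,0,0,0,0,0.7,0,0,0.03,0,0,0,0.7,0,0,0,0,0,0,0.7,0,0,0,0,0,0,0.7])

```text
t: 38.38
ee_pos: [0.3317, -0.2998, 0.1348]
ee_rot: [-0.0, 0.38, 0.925, -0.001]
force: [0.1, -0.1, 0.2]
finger_gap: 0.848
grasp_force: 0.0
```

Run:
```python
from h import *
im,c=shot('wrist','pics/w10.png');tins(im,c);rel((.332,-.299,.0295),135);im,c=shot('top','pics/t10.png');tins(im,c)
```

```text
tin (array([ 578.3, -327.3,   44.2,   27.7]), 45.5) [469. 392.]
tin (array([ 600. , -232.9,   67.4,   18.9]), 1.4) [562. 350.]
tin (array([ 331.9, -301.3,   56.5,   54.8]), -44.6) [321. 211.]
t 38.42 pos [ 0.3319 -0.2999  0.135 ] shift [0.0007 0.0008 0.1055] turn [-0.001  0.001  0.006] shift in target axes [0.0006 0.0007 0.1055] j1,j6 [-0.9  -0.12] F [-0.5 -1.3 -0.5] gap 0.8492374978902135
tin (array([ 329.5, -296.8,   54.3,   42. ]), 45.3) [457. 258.]
tin (array([353.8, 296.5,  51.8,  50.9]), -43.9) [234. 247.]
tin (array([ 600.9, -336.9,   55.2,   52.4]), -89.2) [470. 159.]
tin (array([ 599.7, -252.2,   55.2,   52.3]), -89.2) [439. 158.]
```

Call:
step_arm(steps=[-0.001,0,0.03,0,0,0,0.7,0,0,0.04,0,0,0,0.7,0,0,0.029,0,0,0,0.7,0,0,0.005,0,0,0,0.7,0,0,0,0,0,0,0.7,0,0,0,0,0,0,-1,0,0,0,0,0,0,-1,0,0,0,0,0,0,-1])

```text
t: 39.48
ee_pos: [0.3326, -0.3013, 0.0318]
ee_rot: [0.001, 0.38, 0.925, -0.001]
force: [-1.7, 2.1, 9.2]
finger_gap: 0.638
grasp_force: 61.5
```

Call:
step_arm(steps=[0,0,0,0,0,0,-1,0,0,0,0,0,0,-1,0,0,-0.01,0,0,0,-1,0,0,-0.04,0,0,0,-1,0,0,-0.05,0,0,0,-1,-0.01,0,-0.04,0,0,0,-1,-0.034,0.02,0,0,0,0,-1,-0.035,0.026,0,0,0,0,-1])

```text
t: 40.48
ee_pos: [0.4217, -0.324, 0.1722]
ee_rot: [0.001, 0.381, 0.925, -0.001]
force: [0.6, -1.0, -0.9]
finger_gap: 0.638
grasp_force: 63.9
```

Call:
step_arm(steps=[-0.035,0.03,0,0,0,0,-1,-0.03,0.02,0,0,0,0,-1,-0.01,0.01,0,0,0,0,-1,0,0,0.03,0,0,0,-1,0,0,0.03,0,0,0,-1,0,0,0,0,0,0,-1,0,0,0,0,0,0,-1])

```text
t: 41.35
ee_pos: [0.5161, -0.3337, 0.1116]
ee_rot: [0.0, 0.38, 0.925, -0.001]
force: [0.1, -0.2, -1.9]
finger_gap: 0.638
grasp_force: 63.8
```

Run:
```python
from h import *
rel((.516,-.334,.0355),135)
```

```text
t 41.35 pos [ 0.5161 -0.3337  0.1116] shift [-0.     -0.0002  0.0761] turn [-0.001  0.001  0.005] shift in target axes [-0.0002 -0.0003  0.0761] j1,j6 [-0.69  0.09] F [ 0.1 -0.2 -1.9] gap 0.6383441568650717
```

Call:
step_arm(steps=[0,0,0.03,0,0,0,-1,0,0,0.035,0,0,0,-1,0,0,0.005,0,0,0,-1,0,0,0.002,0,0,0,-1,0,0,0.002,0,0,0,-1,0,0,0.0015,0,0,0,-1,0,0,0,0,0,0,-1])

```text
t: 42.22
ee_pos: [0.5168, -0.3341, 0.0369]
ee_rot: [0.001, 0.38, 0.925, -0.001]
force: [-2.9, 1.6, 11.5]
finger_gap: 0.638
grasp_force: 65.4
```

Call:
step_arm(steps=[0,0,0,0,0,0,0.4,0,0,0,0,0,0,0.5,0,0,0,0,0,0,0.5,0,0,-0.02,0,0,0,0.5,0,0,-0.04,0,0,0,0.5,0,0,-0.05,0,0,0,0.5,0.02,0.012,-0.04,0,0,0,0.7,0.05,0.029,0,0,0,0,0.7])

```text
t: 43.22
ee_pos: [0.4972, -0.2568, 0.1876]
ee_rot: [0.003, 0.381, 0.924, -0.001]
force: [1.3, 1.1, 0.1]
finger_gap: 0.851
grasp_force: 0.0
```

Call:
step_arm(steps=[0.05,0.029,0,0,0,0,0.7,0.05,0.029,0,0,0,0,0.7,0.05,0.029,0,0,0,0,0.7,0.05,0.029,0,0,0,0,0.7,0.05,0.029,0,0,0,0,0.7,0.05,0.029,0,0,0,0,0.7,0.05,0.029,0,0,0,0,0.7,0.05,0.029,0,0,0,0,0.7])

```text
t: 44.22
ee_pos: [0.3734, 0.1931, 0.1845]
ee_rot: [0.0, 0.38, 0.925, -0.0]
force: [0.9, 0.3, -0.1]
finger_gap: 0.849
grasp_force: 0.0
```

Call:
step_arm(steps=[0.05,0.029,0,0,0,0,0.7,0.04,0.024,0,0,0,0,0.7,0,0,0.04,0,0,0,0.7,0,0,0,0,0,0,0.7,0,0,0,0,0,0,0.7])

```text
t: 44.85
ee_pos: [0.3476, 0.2921, 0.145]
ee_rot: [-0.0, 0.381, 0.925, -0.001]
force: [0.2, 1.1, 0.4]
finger_gap: 0.847
grasp_force: 0.0
```

Run:
```python
from h import *
im,c=shot('wrist','pics/w11.png');tins(im,c);rel((.352,.298,.031),135);im,c=shot('top','pics/t11.png');tins(im,c)
```

```text
tin (array([351.2, 299. ,  56.2,  55.2]), -44.7) [330. 204.]
t 44.9 pos [0.348  0.2922 0.1453] shift [0.0013 0.0069 0.1143] turn [-0.     0.     0.004] shift in target axes [0.0012 0.0069 0.1143] j1,j6 [0.54 1.32] F [ 0.3 -0.4  0.8] gap 0.849607678183072
tin (array([356.9, 289.9,  50.9,  39.2]), 24.2) [236. 246.]
tin (array([ 517.4, -335.6,   54.7,   54.6]), -0.9) [470. 189.]
tin (array([ 599.6, -337.1,   55.4,   53.6]), -45.0) [470. 159.]
tin (array([ 599.7, -252.2,   55.2,   52.3]), -89.2) [439. 158.]
```

Call:
step_arm(steps=[0.002,0.007,0.03,0,0,0,0.7,0,0,0.04,0,0,0,0.7,0,0,0.04,0,0,0,0.7,0,0,0.004,0,0,0,0.7,0,0,0,0,0,0,0.7,0,0,0,0,0,0,-1,0,0,0,0,0,0,-1,0,0,0,0,0,0,-1])

```text
t: 45.95
ee_pos: [0.3518, 0.2992, 0.0321]
ee_rot: [0.001, 0.38, 0.925, 0.001]
force: [-1.3, -1.2, 10.4]
finger_gap: 0.634
grasp_force: 61.3
```

Call:
step_arm(steps=[0,0,0,0,0,0,-1,0,0,0,0,0,0,-1,0,0,-0.01,0,0,0,-1,0,0,-0.04,0,0,0,-1,0,0,-0.05,0,0,0,-1,0,0,-0.05,0,0,0,-1,-0.02,-0.011,0,0,0,0,-1,-0.05,-0.027,0,0,0,0,-1])

```text
t: 46.95
ee_pos: [0.3744, 0.2232, 0.182]
ee_rot: [0.001, 0.379, 0.926, 0.001]
force: [0.6, 0.2, -2.5]
finger_gap: 0.636
grasp_force: 64.4
```

Call:
step_arm(steps=[-0.05,-0.027,0,0,0,0,-1,-0.05,-0.027,0,0,0,0,-1,-0.05,-0.027,0,0,0,0,-1,-0.05,-0.027,0,0,0,0,-1,-0.05,-0.027,0,0,0,0,-1,-0.05,-0.027,0,0,0,0,-1,-0.05,-0.027,0,0,0,0,-1,-0.05,-0.027,0,0,0,0,-1])

```text
t: 47.95
ee_pos: [0.5065, -0.2143, 0.1818]
ee_rot: [0.0, 0.38, 0.925, -0.001]
force: [0.6, 0.0, -3.2]
finger_gap: 0.632
grasp_force: 64.4
```

Call:
step_arm(steps=[-0.035,-0.018,0,0,0,0,-1,0,0,0.03,0,0,0,-1,0,0,0.03,0,0,0,-1,0,0,0,0,0,0,-1,0,0,0,0,0,0,-1])

```text
t: 48.58
ee_pos: [0.5189, -0.2501, 0.1221]
ee_rot: [0.001, 0.38, 0.925, -0.001]
force: [0.2, 0.4, -2.2]
finger_gap: 0.64
grasp_force: 64.3
```

Run:
```python
from h import *
rel((.516,-.251,.0355),135)
```

```text
t 48.58 pos [ 0.5189 -0.2501  0.1221] shift [ 0.0016 -0.0027  0.0866] turn [-0.001  0.002  0.006] shift in target axes [ 0.0014 -0.0027  0.0866] j1,j6 [-0.58  0.2 ] F [ 0.2  0.4 -2.2] gap 0.6396076633741886
```

Call:
step_arm(steps=[0.0015,-0.0027,0.03,0,0,0,-1,0,0,0.045,0,0,0,-1,0,0,0.005,0,0,0,-1,0,0,0.002,0,0,0,-1,0,0,0.002,0,0,0,-1,0,0,0.002,0,0,0,-1,0,0,0,0,0,0,-1])

```text
t: 49.45
ee_pos: [0.5166, -0.2516, 0.0371]
ee_rot: [0.002, 0.38, 0.925, -0.001]
force: [-4.1, 2.5, 15.3]
finger_gap: 0.636
grasp_force: 66.5
```

Call:
step_arm(steps=[0,0,0,0,0,0,0.4,0,0,0,0,0,0,0.5,0,0,0,0,0,0,0.5,0,0,-0.02,0,0,0,0.5,0,0,-0.04,0,0,0,0.5,0,0,-0.05,0,0,0,0.5,0,0,-0.05,0,0,-0.15,0.5,0,0,-0.05,0,0,-0.15,0.5])

```text
t: 50.45
ee_pos: [0.5153, -0.2505, 0.2462]
ee_rot: [-0.0, 0.235, 0.972, -0.001]
force: [1.4, -0.5, -0.5]
finger_gap: 0.75
grasp_force: 0.0
```

Call:
step_arm(steps=[0,0,0,0,0,-0.16,0.2,0,0,0,0,0,-0.16,0.2,0,0,0,0,0,-0.165,0.2,-0.014,0.05,0,0,0,0,0.2,-0.014,0.055,0,0,0,0,0.2,-0.014,0.055,0,0,0,0,0.2,-0.014,0.055,0,0,0,0,0.2,-0.014,0.045,0,0,0,0,0.2])

```text
t: 51.45
ee_pos: [0.5844, 0.012, 0.2442]
ee_rot: [-0.0, -0.003, 1.0, -0.0]
force: [0.7, -1.4, -0.5]
finger_gap: 0.601
grasp_force: 0.0
```

Call:
step_arm(steps=[0,0,0,0,0,0,0.2,0,0,0,0,0,0,0.2,0,0,0,0,0,0,0.2])

```text
t: 51.82
ee_pos: [0.584, 0.0087, 0.2442]
ee_rot: [-0.0, -0.002, 1.0, -0.001]
force: [1.1, -0.2, 1.1]
finger_gap: 0.603
grasp_force: 0.0
```

Run:
```python
from h import *
im,c=shot('wrist','pics/w12.png');rel((.555,.031,.05),180);print(head())
cv2.imwrite('pics/w12c.png',cv2.resize(im[60:360,120:520],None,fx=2,fy=2,interpolation=cv2.INTER_CUBIC))
for q in blobs(mask(im,(5,150,60),(18,255,255)),100,9000): print('orange',rect(c,q,.058),cv2.approxPolyDP(cv2.convexHull(q),3,True)[:,0].tolist())
for q in blobs(mask(im,(105,150,40),(125,255,255)),300): print('blue',rect(c,q,.045),cv2.approxPolyDP(cv2.convexHull(q),4,True)[:,0].tolist())
im,c=shot('top','pics/t12.png');tins(im,c)
```

```text
t 51.88 pos [0.5841 0.0087 0.2442] shift [0.0288 0.0227 0.1942] turn [-0.001 -0.001  0.003] shift in target axes [0.0291 0.0223 0.1942] j1,j6 [-0.11 -0.11] F [-0.1  0.7  0.1] gap 0.6039317874263539
-179.8089917714994
orange (array([ 892.5, -167.1,   55.5,   18.1]), -89.6) [[188, 379], [193, 371], [223, 372], [223, 380]]
orange (array([897.1, 199.8,  60.9,  23.4]), 35.8) [[461, 388], [444, 389], [439, 375], [443, 363]]
orange (array([867.4, 397.9, 197.5,  98.4]), -89.0) [[639, 382], [615, 388], [577, 389], [521, 340], [632, 338], [636, 341]]
orange (array([793.2, 336.4, 160.3,  20. ]), 89.4) [[497, 319], [610, 322], [566, 330], [509, 326]]
orange (array([696.3, 132.1,  54.9,  37.8]), 30.3) [[416, 247], [428, 255], [431, 267], [424, 278], [410, 283], [395, 255], [404, 248]]
orange (array([555.4,  32.6,  39.1,  25.9]), -3.2) [[353, 140], [352, 171], [332, 170], [333, 138]]
blue (array([663.5, -18.5, 110.7,  98.3]), -10.7) [[274, 190], [341, 202], [343, 217], [329, 276], [275, 268], [262, 245]]
blue (array([571.9, 339.8, 106.7,  36.8]), 1.7) [[622, 123], [597, 208], [569, 209], [591, 125]]
blue (array([563.1, 192.3, 131.5,  91.4]), 1.6) [[522, 102], [501, 210], [432, 212], [442, 104]]
blue (array([500.9, 338.1,  35.6,  14. ]), -89.7) [[628, 100], [625, 112], [595, 112], [598, 100]]
tin (array([ 517.4, -335.6,   54.7,   54.5]), -0.9) [470. 189.]
tin (array([ 525.9, -264.8,   54.9,   51.8]), -89.3) [444. 185.]
tin (array([ 600.9, -335.7,   52.9,   52.2]), -0.9) [470. 159.]
tin (array([ 600.6, -253.3,   53.6,   52.9]), 10.7) [439. 158.]
```

View pics/w12c.png

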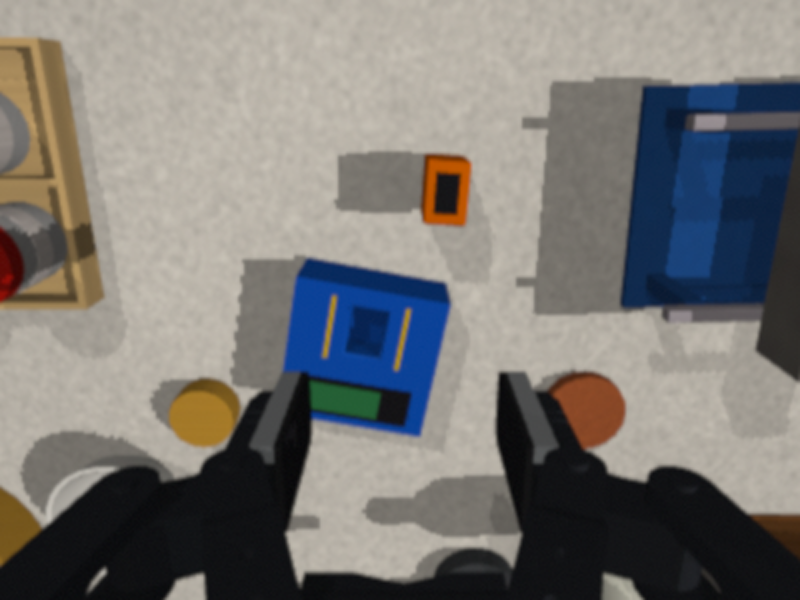

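The plug head is orange at crop (447,190), its hull well fitted at 39×26 mm; the logger's socket is the dark patch at crop (367,331) between the yellow strips. The last tin reads about 15 mm off its drop point in the top view, so I check its height and uprightness across views numerically.

Run:
```python
from h import *
im,c=shot('side','pics/s13.png');tins(im,c,.065)
im,c=shot('top','pics/t13.png');tins(im,c,.065)
w=cv2.imread('pics/w12.png');c=camera_info('wrist')
# logger socket: dark blue patch
h=cv2.cvtColor(w,cv2.COLOR_BGR2HSV)
for v in(216,226,236): print(v,[tuple(map(int,h[v,u])) for u in range(276,340,3)])
y=mask(w,(15,60,120),(30,255,255)); y[:190]=0;y[250:]=0
for q in blobs(y[:,270:340].copy(),10): print('yel',rect(c,q+np.array([270,0]),.045),cv2.minAreaRect(q+np.array([270,0])))
```

```text
tin (array([ 516.5, -338.8,   57.9,   56.9]), 88.6) [345. 357.]
tin (array([ 597.3, -339.8,   60.2,   54.4]), 79.9) [389. 356.]
tin (array([ 525.6, -267. ,   57.2,   56.7]), 88.7) [346. 322.]
tin (array([ 598. , -256.3,   60.6,   55. ]), 80.6) [383. 316.]
tin (array([ 516.8, -333.6,   54.5,   54.3]), -0.9) [470. 189.]
tin (array([ 525.3, -262. ,   56.9,   51.5]), -89.2) [443. 185.]
tin (array([ 599.9, -333.7,   52.6,   51.9]), -0.9) [470. 159.]
tin (array([ 599.7, -251.7,   53.4,   52.6]), 10.7) [439. 158.]
216 [(108, 235, 152), (108, 238, 152), (108, 233, 151), (22, 178, 163), (110, 196, 146), (108, 237, 152), (108, 240, 149), (109, 235, 89), (109, 227, 82), (109, 230, 83), (109, 237, 83), (109, 234, 86), (109, 239, 93), (109, 235, 140), (108, 237, 152), (111, 187, 147), (22, 162, 159), (109, 232, 152), (109, 233, 152), (108, 238, 152), (108, 237, 152), (108, 237, 152)]
226 [(109, 235, 152), (108, 237, 152), (119, 83, 132), (19, 60, 124), (108, 237, 152), (108, 237, 153), (108, 240, 123), (109, 236, 82), (109, 230, 82), (109, 236, 82), (109, 232, 99), (109, 232, 99), (108, 236, 107), (108, 235, 152), (109, 228, 152), (22, 174, 160), (110, 196, 146), (108, 238, 152), (108, 238, 152), (108, 237, 152), (108, 235, 152), (108, 237, 152)]
236 [(108, 236, 151), (109, 224, 150), (22, 183, 162), (109, 219, 150), (108, 235, 152), (108, 230, 156), (108, 230, 131), (109, 229, 116), (108, 233, 105), (108, 231, 96), (108, 235, 89), (109, 225, 94), (109, 236, 148), (108, 237, 152), (146, 16, 110), (118, 74, 127), (108, 237, 152), (108, 235, 152), (108, 240, 152), (108, 238, 152), (109, 233, 152), (112, 113, 151)]
yel (array([655.5,   8.2,  42. ,   2.8]), -10.2) ((320.8077087402344, 229.4615478515625), (2.1572773456573486, 29.613536834716797), 11.309932708740234)
yel (array([646.6, -39.1,  42.9,   2.9]), -10.5) ((284.363525390625, 222.9781494140625), (2.211867094039917, 30.413171768188477), 9.090276718139648)
```

All four tins are upright in their own cells; the last one slid against a divider but agrees in height in both views. The socket lies at about (0.651,-0.0155), heading -10.5°, and the plug at (0.5554, 0.0326), heading -3°. I go to the plug.

Call:
step_arm(steps=[0.014,0.012,0.03,0,0,0.026,0.2,0.0147,0.012,0.04,0,0,0.026,0.2,0,0,0.04,0,0,0,0.2,0,0,0.01,0,0,0,0.2,0,0,0,0,0,0,0.2,0,0,0,0,0,0,0.2])

```text
t: 52.78
ee_pos: [0.5569, 0.0336, 0.1258]
ee_rot: [0.001, 0.024, 1.0, -0.001]
force: [-0.1, -0.2, 0.2]
finger_gap: 0.601
grasp_force: 0.0
```

Run:
```python
from h import *
im,c=shot('wrist','pics/w14.png');rel((.555,.0326,.027),177);print(head())
for q in blobs(mask(im,(5,150,60),(18,255,255)),300,9000): print('orange',rect(c,q,.058),cv2.approxPolyDP(cv2.convexHull(q),3,True)[:,0].tolist())
h=cv2.cvtColor(im,cv2.COLOR_BGR2HSV)
cs=cv2.findContours(mask(im,(5,150,60),(18,255,255)),0,1)
u0,v0=map(int,proj(c,(.555,.0326,.058)));print(u0,v0)
for v in range(v0-50,v0+60,8): print(v,im[v,u0-16,:].tolist())
for v in(v0-20,v0+20): print([int(x) for x in h[v,u0-45:u0+45:3,2]])
```

```text
t 52.83 pos [0.5568 0.0337 0.1257] shift [ 0.0019 -0.001   0.0987] turn [-0.001  0.002  0.005] shift in target axes [ 0.0018 -0.0011  0.0987] j1,j6 [-0.07 -0.02] F [0.4 0.2 0.2] gap 0.5986407045329831
177.28822317258792
orange (array([762.4, 311.9,  61.9,  13.6]), 87.5) [[639, 391], [637, 399], [589, 399], [579, 390]]
orange (array([552.1,  33.9,  45.4,  24.6]), -3.6) [[333, 181], [337, 192], [336, 234], [307, 234], [308, 182]]
320 212
162 [165, 175, 181]
170 [161, 171, 176]
178 [117, 124, 129]
186 [109, 115, 120]
194 [91, 101, 112]
202 [92, 100, 111]
210 [92, 101, 110]
218 [148, 159, 169]
226 [144, 155, 165]
234 [153, 164, 172]
242 [162, 173, 179]
250 [161, 172, 177]
258 [90, 40, 10]
266 [90, 40, 6]
[117, 116, 113, 115, 114, 112, 114, 116, 115, 116, 110, 160, 160, 159, 157, 156, 155, 153, 151, 150, 148, 161, 170, 172, 181, 177, 175, 169, 177, 181]
[183, 173, 173, 176, 175, 180, 183, 178, 175, 177, 140, 174, 179, 178, 179, 179, 179, 179, 179, 180, 181, 159, 159, 155, 156, 159, 155, 153, 160, 174]
```

Run:
```python
from h import *
im=cv2.imread('pics/w14.png');c=camera_info('wrist')
P=np.array([ray(c,u,v,.058) for u,v in((307,234.5),(336.5,234.5),(337.5,192),(307.5,192))])[:,:2]*1000
print(P.round(1),P.mean(0),np.degrees(np.arctan2(*(P[:2].mean(0)-P[2:].mean(0))[::-1])))
print(im[178:202,315,2].tolist())
```

```text
[[573.5  21.1]
 [574.6  44.9]
 [538.8  46.8]
 [537.7  23.7]] [556.18001817  34.11203839] -3.546102631481289
[155, 127, 104, 102, 103, 104, 104, 105, 105, 107, 107, 106, 110, 128, 158, 177, 181, 180, 180, 180, 180, 173, 141, 79]
```

Call:
step_arm(steps=[0.0005,0.0005,0.03,0,0,0.013,0.2,0,0,0.04,0,0,0,0.2,0,0,0.022,0,0,0,0.2,0,0,0.005,0,0,0,0.2,0,0,0,0,0,0,0.2,0,0,0,0,0,0,-1,0,0,0,0,0,0,-1,0,0,0,0,0,0,-1])

```text
t: 53.82
ee_pos: [0.556, 0.0342, 0.0285]
ee_rot: [0.001, 0.03, 1.0, -0.001]
force: [-0.7, -0.2, 7.0]
finger_gap: 0.291
grasp_force: 58.6
```

Call:
step_arm(steps=[0,0,0,0,0,0,-1,0,0,0,0,0,0,-1])

```text
t: 54.08
ee_pos: [0.556, 0.0343, 0.0285]
ee_rot: [0.001, 0.03, 1.0, -0.001]
force: [-0.0, -0.5, 6.3]
finger_gap: 0.295
grasp_force: 58.6
```

Run:
```python
from h import *
rel((.6115,-.0083,.15),169.5);print(head(),observe()['grasp_force'])
```

```text
t 54.08 pos [0.556  0.0343 0.0285] shift [-0.0581 -0.0393 -0.1214] turn [-0.001  0.002  0.123] shift in target axes [-0.0623 -0.0317 -0.1215] j1,j6 [-0.07 -0.01] F [-0.  -0.5  6.3] gap 0.29544620181540393
176.5593196193583 58.56154203414917
```

Call:
step_arm(steps=[0,0,-0.01,0,0,0,-1,0,0,-0.03,0,0,0,-1,0,0,-0.04,0,0,0.06,-1,0,0,-0.04,0,0,0.063,-1,-0.045,-0.01,0,0,0,0,-1,-0.05,-0.01,0,0,0,0,-1,-0.047,-0.009,0,0,0,0,-1,0,0,0,0,0,0,-1])

```text
t: 55.08
ee_pos: [0.6917, -0.0215, 0.1467]
ee_rot: [0.0, 0.092, 0.996, -0.001]
force: [-0.2, 0.0, -1.2]
finger_gap: 0.293
grasp_force: 58.9
```

Call:
step_arm(steps=[0,0,0,0,0,0,-1,0,0,0,0,0,0,-1])

```text
t: 55.32
ee_pos: [0.6886, -0.0194, 0.1477]
ee_rot: [-0.001, 0.091, 0.996, -0.0]
force: [-0.0, -0.3, -0.6]
finger_gap: 0.296
grasp_force: 58.9
```

Run:
```python
from h import *
im,c=shot('wrist','pics/w15.png');rel((.651,-.0155,.15),169.5);print(head())
cv2.imwrite('pics/w15c.png',cv2.resize(im[90:390,120:520],None,fx=2,fy=2,interpolation=cv2.INTER_CUBIC))
y=mask(im,(15,60,110),(30,255,255))
for q in blobs(y,15,400):
    r=rect(c,q,.045)
    if 30<r[0][2]<55 and r[0][3]<9: print('yel',r,cv2.minAreaRect(q))
m=mask(im,(104,150,20),(116,255,128))
for q in blobs(m,150,4000): print('dark',rect(c,q,.045),cv2.boundingRect(q))
m=mask(im,(104,150,20),(116,255,255))
for q in blobs(m,2000): print('blue',rect(c,q,.045),cv2.approxPolyDP(cv2.convexHull(q),4,True)[:,0].tolist())
```

```text
t 55.38 pos [ 0.6887 -0.0194  0.1478] shift [ 0.0378 -0.003  -0.0022] turn [-0.001 -0.001  0.001] shift in target axes [ 0.0378 -0.0031 -0.0022] j1,j6 [-0.13  0.05] F [-0.6 -0.7  0.1] gap 0.29354033678132585
169.54136206121547
yel (array([654.5,   7.9,  43.4,   2.6]), -9.0) ((345.5, 158.0), (3.0, 50.0), 0.0)
yel (array([645.8, -39.5,  43.4,   3. ]), -10.6) ((289.7569274902344, 157.99264526367188), (50.06528091430664, 3.512852191925049), 88.36341857910156)
dark (array([700. , -26.2,  78.7,  28.5]), 79.6) (274, 199, 86, 30)
dark (array([649.6, -15.2,  34. ,  23.8]), -9.8) (304, 138, 29, 40)
blue (array([669. , -19.6,  99.9,  98.9]), -10.6) [[376, 124], [369, 232], [266, 231], [260, 123]]
blue (array([598.7, 192.5, 108.3,  81.1]), -88.9) [[639, 0], [639, 83], [502, 112], [500, 0]]
```

View pics/w15c.png

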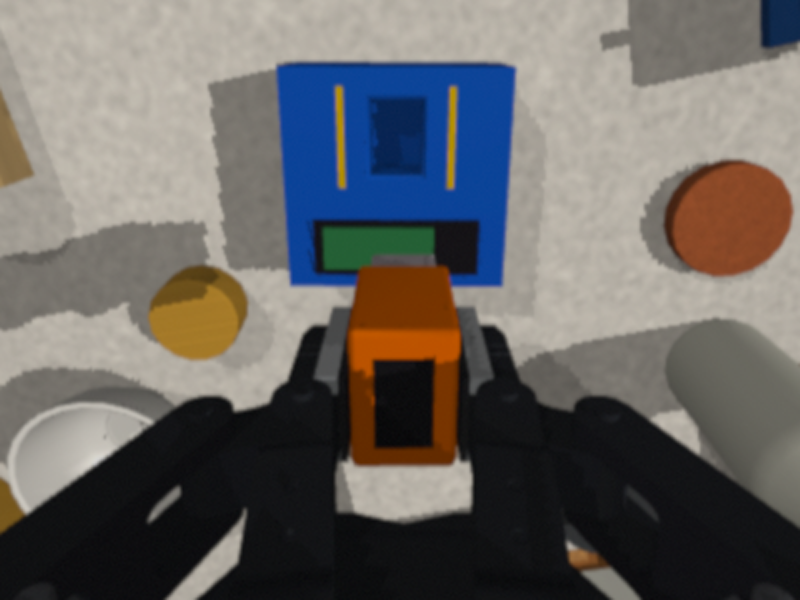

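The view is clear: the socket mouth is 34×23.8 mm at (0.6496,-0.0154), the logger is 99.9 mm wide at heading -10.6°, and the plug is held straight. I check the plug's offset in the hand from its near lower head edge at about px (301..338, 223.5).

Run:
```python
from h import *
c=camera_info('wrist');s=observe();im=cv2.imread('pics/w15.png')
R=Ro.from_quat(np.roll(s['ee_rot'],-1))
h=mask(im,(5,150,60),(18,255,255));print([(v,np.flatnonzero(h[v,280:360])[[0,-1]]+280) for v in range(226,258,6) if h[v,280:360].any()],np.flatnonzero(h[:,320])[:3],im[218:262,320,2].tolist())
z=s['ee_pos'][2]-.0285
for u,v,dz in((301,223.5,.018),(338,223.5,.018),(297,256,.058),(349,256,.058)): print((R.inv().apply(ray(c,u,v,z+dz)-s['ee_pos'])*1000).round(1))
rel((.6496,-.0156,.08),169.5)
```

```text
[(226, array([299, 344])), (232, array([299, 344])), (238, array([298, 345])), (244, array([296, 347])), (250, array([295, 348])), (256, array([294, 350]))] [223 224 225] [83, 86, 82, 81, 88, 103, 112, 114, 115, 114, 115, 115, 116, 116, 116, 116, 117, 116, 117, 117, 118, 118, 118, 118, 118, 119, 119, 118, 118, 119, 119, 119, 119, 118, 117, 123, 141, 165, 182, 189, 191, 189, 188, 188]
[ 16.5 -12.   10.5]
[16.5  9.5 10.5]
[ 17.6 -11.  -29.5]
[ 17.6  12.2 -29.5]
t 55.38 pos [ 0.6887 -0.0194  0.1478] shift [ 0.0391 -0.0033  0.0678] turn [-0.001 -0.001  0.001] shift in target axes [ 0.0392 -0.0034  0.0678] j1,j6 [-0.13  0.05] F [-0.6 -0.7  0.1] gap 0.29354033678132585
```

Call:
step_arm(steps=[0.02,-0.0034,0,0,0,0.001,-1,0.0196,0,0.01,0,0,0,-1,0,0,0.03,0,0,0,-1,0,0,0.026,0,0,0,-1,0,0,0,0,0,0,-1,0,0,0,0,0,0,-1,0,0,0,0,0,0,-1])

```text
t: 56.25
ee_pos: [0.6507, -0.0161, 0.0827]
ee_rot: [0.001, 0.092, 0.996, -0.001]
force: [-0.7, -0.1, -0.4]
finger_gap: 0.296
grasp_force: 58.9
```

Run:
```python
from h import *
rel((.6491,-.0156,.0555),169.4);print(head())
```

```text
t 56.25 pos [ 0.6507 -0.0161  0.0827] shift [0.0018 0.0003 0.0272] turn [-0.001  0.002  0.001] shift in target axes [0.0017 0.0002 0.0272] j1,j6 [-0.14  0.05] F [-0.7 -0.1 -0.4] gap 0.2956875380565967
169.4578285891065
```

Call:
step_arm(steps=[0.0016,0.0003,0.004,0.001,-0.001,0.001,-1,0,0,0.003,0,0,0,-1,0,0,0.002,0,0,0,-1,0,0,0.002,0,0,0,-1,0,0,0,0,0,0,-1])

```text
t: 56.88
ee_pos: [0.6483, -0.0155, 0.07]
ee_rot: [-0.0, 0.092, 0.996, -0.001]
force: [0.2, 0.4, -1.2]
finger_gap: 0.296
grasp_force: 58.9
```

Run:
```python
from h import *
rel((.6491,-.0156,.0555),169.4)
```

```text
t 56.88 pos [ 0.6483 -0.0155  0.07  ] shift [-0.0008  0.0001  0.0145] turn [-0.002  0.    -0.   ] shift in target axes [-0.0008  0.0001  0.0145] j1,j6 [-0.14  0.05] F [ 0.2  0.4 -1.2] gap 0.29646910404260496
```

It has entered 3.5 mm with no contact force, so I continue down.

Call:
step_arm(steps=[-0.0008,0,0.004,0,0,0,-1,0,0,0.004,0,0,0,-1,0,0,0.003,0,0,0,-1,0,0,0.001,0,0,0,-1,0,0,0.001,0,0,0,-1,0,0,0,0,0,0,-1])

```text
t: 57.62
ee_pos: [0.6492, -0.0157, 0.0572]
ee_rot: [0.0, 0.092, 0.996, -0.001]
force: [0.2, 0.6, 0.5]
finger_gap: 0.295
grasp_force: 58.9
```

Call:
step_arm(steps=[0,0,0.001,0,0,0,-1,0,0,0.001,0,0,0,-1,0,0,0.001,0,0,0,-1,0,0,0.0005,0,0,0,-1,0,0,0,0,0,0,-1])

```text
t: 58.25
ee_pos: [0.6493, -0.0157, 0.0554]
ee_rot: [0.001, 0.092, 0.996, -0.001]
force: [-6.4, 0.4, 16.1]
finger_gap: 0.292
grasp_force: 61.3
```

Seated: TCP z is 0.0554 against the 0.0555 expected, with contact force. A small extra press, then release and retreat.

Call:
step_arm(steps=[0,0,0.001,0,0,0,-1,0,0,0,0,0,0,-1,0,0,-0.002,0,0,0,-0.3,0,0,0,0,0,0,-0.1,0,0,0,0,0,0,0.1,0,0,0,0,0,0,0.2,0,0,-0.02,0,0,0,0.2,0,0,-0.04,0,0,0,0.2])

```text
t: 59.25
ee_pos: [0.6477, -0.0154, 0.1135]
ee_rot: [-0.002, 0.092, 0.996, -0.001]
force: [1.2, 1.3, -0.0]
finger_gap: 0.602
grasp_force: 0.0
```

Call:
step_arm(steps=[0,0,-0.05,0,0,0,0.2,0,0,-0.05,0,0,0,0.2,0.03,0,0,0,0,0,0.2,0.05,0,0,0,0,0,0.2,0.05,0,0,0,0,0,0.2,0,0,0,0,0,0,0.2,0,0,0,0,0,0,0.2])

```text
t: 60.12
ee_pos: [0.5222, 0.0084, 0.2151]
ee_rot: [0.001, 0.092, 0.996, -0.001]
force: [0.3, 0.1, 0.4]
finger_gap: 0.596
grasp_force: 0.0
```

Run:
```python
from h import *
s=observe();print(s['t'],s['ee_pos'],s['force'])
im,c=shot('side','pics/s16.png');tins(im,c,.065)
O=lambda im:blobs(mask(im,(5,150,60),(18,255,255)),40,2000)
for q in O(im): print('S',rect(c,q,.085),cv2.boundingRect(q))
w,cw=shot('wrist','pics/w16.png')
for q in O(w): 
    r=rect(cw,q,.085)
    if abs(r[0][0]-650)<60: print('W',r)
t,ct=shot('top','pics/t16.png');tins(t,ct,.065)
for q in O(t): 
    r=rect(ct,q,.085)
    if abs(r[0][0]-650)<60: print('T',r)
a=cv2.resize(t[90:290,140:500],(720,400));b=cv2.resize(im[100:400,230:550],(427,400))
cv2.imwrite('pics/fin.png',cv2.resize(np.hstack([a,b]),(800,279)))
```

```text
60.125 [0.52224806 0.00843933 0.21510819] [0.26164896 0.09566583 0.40599784]
tin (array([ 516.3, -338.8,   57.9,   56.6]), 88.6) [344. 357.]
tin (array([ 597.9, -339.3,   60. ,   56.2]), 42.7) [389. 356.]
tin (array([ 524.6, -267.9,   59.6,   54.7]), 86.9) [346. 322.]
tin (array([ 597.5, -255.8,   60.1,   55.7]), 49.9) [383. 316.]
S (array([ 938.4, -418.4,   43. ,   21.7]), 50.4) (589, 379, 17, 21)
S (array([ 974.8, -395.7,  112.1,   75.2]), 6.8) (583, 352, 57, 48)
S (array([ 944.2, -301.2,   31.4,   23.5]), 57.3) (564, 320, 14, 16)
S (array([645.1, -36.4,  58.8,  36.8]), 77.9) (382, 219, 18, 19)
S (array([701.3,  57.4,  55. ,  54.2]), 89.2) (397, 193, 22, 16)
S (array([880. , 124.8,  60.8,  38.6]), 23.8) (459, 175, 20, 14)
S (array([854.6, 295.9, 239.5,  93.4]), 89.0) (422, 122, 31, 49)
S (array([499.3, 835.5,  86.6,  45.6]), 89.0) (311, 57, 13, 11)
S (array([-49.2, 831.3,  96.2,  42.7]), -77.1) (164, 57, 13, 11)
W (array([657. , 118.3,  40.9,  33.6]), -74.1)
W (array([639. , -13.6,  58.6,  26.5]), -10.4)
tin (array([ 516.9, -332.3,   54.5,   51.6]), -0.9) [470. 189.]
tin (array([ 525.3, -260.6,   54.6,   51.5]), -89.3) [443. 185.]
tin (array([ 600. , -334.9,   54.9,   52.1]), -89.2) [470. 159.]
tin (array([ 598.8, -254.6,   52.5,   46.3]), -0.6) [440. 158.]
T (array([706.7, 138.7,  50.6,  48.9]), -89.0)
```

View pics/fin.png

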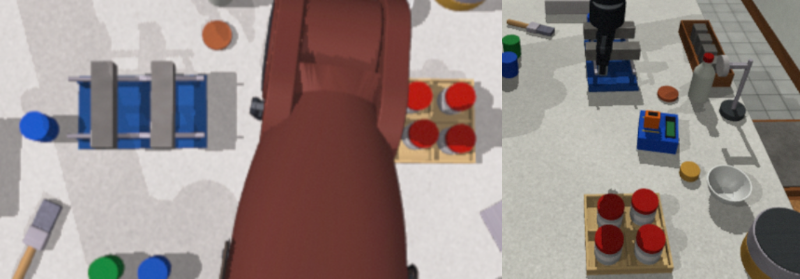

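The final check shows both prisms across the rails at (103,103) and (161,103), four tins in separate cells, the plug seated in the logger, and the weight and terracotta disc in place.

```bash
python3 -c "
from bench import *
print(hand_in())"
```

```text
the job is handed in; nothing more can be done
None
```

The job is handed in: both prisms lie across the rack rails, all four tins stand in their own crate cells, and the memory block went in last and is fully home; one tin had slid about 15 mm against a divider in its cell but stayed upright.

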